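# Warm up and reassemble the chocolate fountain, then start it

## Task

Get the washed chocolate fountain ready: first turn its dial from off to the one-dot mark, so that the basin warms, and stack all the tiers that are there on the hub of the base, the larger below the smaller, each fully down. Then thread the auger down through them all, turned so that its flat foot drops home into the drive slot, and only after that turn the dial on to two dots, which starts the drive. Leave the jam jar, the apple and the mug where they stand.

Things in the scene. Friction and masses are not known exactly. Their poses are not given: they have to be found in the camera images.
- seat (a point): centre of the shoulder of the base's hub that carries the lowest tier, 44 mm above the worktop; a spigot 24 mm across with a 17 mm bore rises 9.5 mm above it. The fixed base: a round black and steel basin 149 mm across, rim 43 mm high, with a black panel 104 mm wide, 32 mm high, reaching 186 mm in front of the tower axis. x points from the panel to the tower axis, z up
- drive (a point): mouth of the drive slot at the bottom of the bore of the base's hub, on the tower axis, 24 mm above the worktop (20 mm below the seat); the slot is 16 mm long along this x (the line from the dial to the tower axis), 8 mm wide and 12 mm deep
- dial_grip (a point): grip of the dial on the panel, 140 mm in front of the tower axis: a bar 36 mm long, 12 mm thick, 28 mm high, on a flat skirt 41 mm across; the point lies on the dial's upright axis, 6 mm below the bar's top and 22 mm above the skirt; x points along the bar to its white pointer line
- dial (a joint): angle of the dial in rad, growing clockwise seen from above, four detents: 0 off (small ring, where it starts), 0.6 one dot (warm), 1.2 two dots (warm, drive on), 1.8 three dots; let go near a mark it springs to it; under 0.1 N m turns it
- tier_large_hub (a point): hub centre of the large tier, 17 mm above its underside; z up. Steel dish 110 mm across, 9 mm deep, flat below, round a hub 32 mm across, 34 mm high; a spigot 24 mm across stands 9 mm above the hub; beneath, a socket 27 mm wide drops over the spigot below until hub rests on hub (tiers repeat every 34 mm). A 17 mm bore runs through; it is 17 mm long, below it the hub is 27 mm wide. May be absent
- tier_mid_hub (a point): hub centre of the middle tier, 17 mm above its underside; z up. Steel dish 90 mm across, 9 mm deep, flat below, round a hub 32 mm across, 34 mm high; a spigot 24 mm across stands 9 mm above the hub; beneath, a socket 27 mm wide drops over the spigot below until hub rests on hub (tiers repeat every 34 mm). A 17 mm bore runs through; it is 17 mm long, below it the hub is 27 mm wide. May be absent
- tier_small_hub (a point): hub centre of the small tier, 17 mm above its underside; z up. Steel dish 70 mm across, 9 mm deep, flat below, round a hub 32 mm across, 34 mm high; a spigot 24 mm across stands 9 mm above the hub; beneath, a socket 27 mm wide drops over the spigot below until hub rests on hub (tiers repeat every 34 mm). A 17 mm bore runs through; it is 17 mm long, below it the hub is 27 mm wide. May be absent
- auger_head (a point): black flat head of the auger, 24 mm along x, 11 along y, 30 high; the point is 171 mm above the auger's tip, 13 below its top; z up. Neck 8 mm across from 156 to 135 mm above the tip, then a screw 14 mm across; at the foot a flat tang 11 mm wide along x, 4.5 thick, 12 long. Half a turn makes no difference. Home, the point is 159 mm above the slot's mouth; if the tang misses the slot, 12 mm more
- caddy_middle (a point): top of the middle cell of the white cutlery caddy, a loose open box 65 x 65 mm, 88 mm high, with a grid of 16 mm cells; the point is 86 mm above the worktop. The auger starts upright in this cell, loosely, its tip on the caddy's floor 3.5 mm above the worktop
- jam_jar: jam jar with a green lid, 73 mm across, 84 mm high; origin at its underside; leave alone
- apple: red apple, 77 mm; origin at its underside; leave alone
- mug: white mug with dots, 88 mm across, 115 mm with its handle, 97 mm high; origin at its underside; leave alone
Things that resemble listed ones, but are neither listed nor needed, are in the scene too. What is shaped like the part that bears tier_small_hub but blue is not meant. What is shaped like the part that bears tier_mid_hub but yellow is not meant.

How it is judged:
On the way, in this order (a step that is already met when the one before it is completed fails the run):
1. the dial is turned to the one-dot mark (value of joint dial between 0.4 and 0.8 rad), for 0.2 s.
2. all the tiers are stacked on the base, seated, the larger below the smaller, with the dial still at one dot (all of step 1 and horizontal distance between each of tier_large_hub, tier_mid_hub, tier_small_hub and seat below 0.006 m and angle between each of tier_large_hub, tier_mid_hub, tier_small_hub's own z axis and vertical below 0.05 rad and z of tier_large_hub in the frame of seat between 0.013 and 0.021 m and (z of tier_mid_hub in the frame of seat between 0.013 and 0.021 m or z of tier_mid_hub in the frame of seat between 0.047 and 0.055 m) and (z of tier_small_hub in the frame of seat between 0.047 and 0.055 m or z of tier_small_hub in the frame of seat between 0.081 and 0.089 m) and z of each of tier_mid_hub, tier_small_hub in the frame of tier_large_hub above 0.028 m and z of tier_small_hub in the frame of tier_mid_hub above 0.028 m), for 0.2 s.
3. the auger goes down through all the tiers until its foot is home in the drive slot, with the dial still at one dot (all of step 2 and horizontal distance between auger_head and drive below 0.008 m and z of auger_head in the frame of drive below 0.165 m and angle between auger_head's own z axis and vertical below 0.06 rad and angle between the x axis of auger_head and the x axis of drive, either way round below 0.35 rad), for 0.2 s.
At the end, for the whole second after the job is handed in: Every tier present sits within 6 mm of the tower axis, untilted, at its seated height (4 mm), the larger below the smaller; the auger stands through them upright with its foot down in the drive slot (head within 5 mm of its home height); the dial rests at the two-dot mark (within 0.15 rad) (horizontal distance between each of tier_large_hub, tier_mid_hub, tier_small_hub and seat below 0.006 m and angle between each of tier_large_hub, tier_mid_hub, tier_small_hub's own z axis and vertical below 0.05 rad and z of tier_large_hub in the frame of seat between 0.013 and 0.021 m and (z of tier_mid_hub in the frame of seat between 0.013 and 0.021 m or z of tier_mid_hub in the frame of seat between 0.047 and 0.055 m) and (z of tier_small_hub in the frame of seat between 0.047 and 0.055 m or z of tier_small_hub in the frame of seat between 0.081 and 0.089 m) and z of each of tier_mid_hub, tier_small_hub in the frame of tier_large_hub above 0.028 m and z of tier_small_hub in the frame of tier_mid_hub above 0.028 m and horizontal distance between auger_head and drive below 0.008 m and z of auger_head in the frame of drive below 0.165 m and angle between auger_head's own z axis and vertical below 0.06 rad and angle between the x axis of auger_head and the x axis of drive, either way round below 0.35 rad and value of joint dial between 1.05 and 1.35 rad and velocity of joint dial between -0.1 and 0.1 rad/s); the robot touches nothing.
It fails at once if the jam jar is knocked out of its place (moved 30 mm) (distance of jam_jar from where it was at the start of the episode above 0.03 m).
It fails at once if the apple is knocked out of its place (moved 30 mm) (distance of apple from where it was at the start of the episode above 0.03 m).
It fails at once if the mug is knocked out of its place (moved 30 mm) (distance of mug from where it was at the start of the episode above 0.03 m).
It fails at once if the dial is turned on towards two dots while the auger is not home (value of joint dial above 1 rad and (horizontal distance between auger_head and drive above 0.02 m or z of auger_head in the frame of drive above 0.168 m)).
Of tier_large, tier_mid, tier_small only 2 to 3 are there at a start; the rules pass over those that are not, and their reading is None.
At some moment in a run one of caddy may be knocked a few centimetres aside while the robot is not near it.
It also fails if it takes over 208 s, if anything falls off the work surface, if the arm or the gripper's body presses on something with over 40 N, if the wrist force passes 120 N, or if a joint passes its speed limit or range.

## Robot

A 6-joint arm with a two-finger parallel gripper is mounted at the origin on a cart in front of the work surface, level with it; the furniture and walls round the work are solid. World frame = base frame: x ahead of the robot, y to its left, z up, the work surface at z = 0. Lengths are in m, angles in rad, forces in N, time in s.
With the tool pointing down it reaches from about 0.375 to 0.75 m from the base axis. Payload 9 kg.
Tool frame: the origin (TCP) lies between the finger pads; the fingertips stand 22 mm ahead of it and the grasp point (between the pads) lies 3 mm ahead of it; z points along the fingers, y is the line along which they close (so a half turn about z gives the same grasp; the last joint's range is limited). The gripper opens to 85 mm and grips with 20 to 120 N. Pads are 22 mm wide; open, the fingers measure 114 mm over their backs; the gripper's body (76 mm by 85 mm) begins 54 mm behind the grasp point. The pads swing forward as they close: fully open they stand 13 mm farther back than shut.
Start: joints at [0.89, 0.104, 0.097, 1.564, 0, 1.353], TCP at [0.268, 0.537, 0.253] pointing down, gripper open.
Joint ranges: [-2.99, 2.99], [-0.84, 1.86], [-1.1, 1.16], [-1.84, 2.11], [-1.51, 1.56], [-3.14, 3.14]. Speed limits (rad/s): [2.22, 2.22, 2.57, 3.14, 3.14, 3.14].

## Interface

Orientations are given as a unit quaternion [x, y, z, w].
In Python, from workcell import env gives the robot as it stands.
- The arm moves only by the tool step_arm, never from a script. Its argument "series" is a list of rows, each a list of 5 numbers: the shift along the tool's x, y, z in m, then the turn about the tool's z in degrees, then the opening in per cent of the stroke, from 0 (shut) to 100 (fully open). In form: [[dx, dy, dz, twist, claw], ...]. A call has 1 to 10 rows; each row is the pose to reach, as a shift and turn from the pose commanded when the call began, along the tool's axes at that moment; what a row does not reach only later rows make up. A row lasts 1/12 s, in which the tool goes at most 41.7 mm and 7.16 degrees, less where a joint would pass 70% of its speed; a pose out of reach is approached as far as the arm can. A call with a gripper value outside its range is refused whole. The fingers move at their own pace and stop on an object; the grip force is fixed at half the most. Time passes only in rows, so rows that repeat a pose let the fingers close. It gives the time, the measured TCP pose, the force, the opening and the grip force at its end, in the units of the state.
- env.observe(): the state, without advancing time (a new reading comes with each control period).
- env.camera(name): name is "scene" or "side" or "wrist"; returns a dict with "pixels" (384x512x3 uint8, blue, green, red), "fx", "fy", "cx", "cy" (pixels), "k1" (the pictures are not rectified: a ray, as slopes to the right and down, at radius r is drawn at 1 + k1 r^2 times it, then the intrinsics apply), "world_to_cam" (4x4, takes a point from world to camera coordinates). Camera axes: x right, y down, z forward; pixel columns grow to the right and rows downward; lengths in m; the calibration is good to about 2 mm. A picture is of the moment at which its call begins. There is no depth.
- env.sign_off(): hands the job in; it is judged then, once.
Trained networks look in a picture, given as the dict that the camera call returned (one of the last four; its "shot" number tells which), for a name from the list of things; names that differ only in an ending like _2 or _b are one class to them, and where a whole thing is asked for, a point or a joint stands for the part that bears it (a point fixed in the world has none). Each returns a list of dicts, best first, with "confidence" (0 to 1); they miss things now and then, are a little off and sometimes report something else, mostly with a low value. They report only what shows in the picture. A call takes as long as a camera call. They do not tell look-alikes from the thing itself.
- env.look_for(picture, name): "centre" ([column, row] in pixels, amid what is visible of it).
- env.trace(picture, name): "region" (384x512 bool, what is visible of it) and "centre" ([column, row] in pixels, amid what is visible of it).
- env.mark_of(picture, name): "centre" ([column, row] in pixels: a listed point, or the origin of a listed thing).
The state is a dict: "clock": time; "q": joint angles; "joint_velocities": joint speeds; "joint_torque": joint torques, N m; "eef_pos": TCP position; "tool_rot": TCP orientation; "ft_force": force on the tool from outside, world axes, zero at the start; "torque": the same for the moment, N m; "finger_gap": finger opening in m; "gripper_force": force on a finger pad.
Only numpy, scipy, OpenCV 4.12 (cv2) and the standard library are available. Lean on these libraries where they do the work, as an engineer would, in place of code of your own. Each camera call takes 0.05 s, during which the arm holds its last target. There are 200 camera calls.

## Working session

There is one attempt and no reset: what is moved stays moved. The work goes in short steps, Python scripts to look and compute and a tool call to move; the robot and the scene stay as the last step left them, time stands still between calls to the robot, and variables do not carry over. Pictures are saved under pics/ and viewed, at most 14 in all, crops included, and the job is handed in when it is done.

Besides the shell and the picture viewer there is one more tool, called after "Request:" by a JSON object that holds its "fn" and its "kwargs". step_arm: Moves the arm, as the interface text tells. Its arguments: {"type":"object","properties":{"series":{"type":"array","items":{"type":"array","items":{"type":"number"}}}},"required":["series"]}

```bash
mkdir -p pics; ls; cat > h.py <<'E'
import numpy as np, cv2, sys
from workcell import env
from scipy.spatial.transform import Rotation as R
def ray(p,uv):
    K=np.array([[p['fx'],0,p['cx']],[0,p['fy'],p['cy']],[0,0,1.]])
    n=cv2.undistortPoints(np.array([[uv]],float),K,np.array([p['k1'],0,0,0,0.]))[0,0]
    T=np.array(p['world_to_cam']); Rm=T[:3,:3]
    o=-Rm.T@T[:3,3]; d=Rm.T@np.array([n[0],n[1],1]); return o,d/np.linalg.norm(d)
def onz(p,uv,z):
    o,d=ray(p,uv); return o+d*(z-o[2])/d[2]
def proj(p,X):
    K=np.array([[p['fx'],0,p['cx']],[0,p['fy'],p['cy']],[0,0,1.]])
    T=np.array(p['world_to_cam']); 
    return cv2.projectPoints(np.array([X],float),cv2.Rodrigues(T[:3,:3])[0],T[:3,3],K,np.array([p['k1'],0,0,0,0.]))[0][0,0]
def tri(l):
    A=np.zeros((3,3));b=np.zeros(3)
    for p,uv in l:
        o,d=ray(p,uv);M=np.eye(3)-np.outer(d,d);A+=M;b+=M@o
    return np.linalg.solve(A,b)
def state():
    s=env.observe();r=R.from_quat(s['tool_rot'])
    print('t',round(s['clock'],2),'pos',np.round(s['eef_pos'],4),'yaw x-axis',np.round(np.degrees(np.arctan2(*r.as_matrix()[[1,0],0])),2),'z',np.round(r.as_matrix()[:,2],3),'gap',s['finger_gap'],'F',np.round(s['ft_force'],1)); return s
def go(s,xy,z):
    """tool shift to world target"""
    return np.round(R.from_quat(s['tool_rot']).inv().apply(np.array([*xy,z])-s['eef_pos']),4)
E
python3 - <<'E'
from h import *
state()
for c in ['scene','side','wrist']:
    p=env.camera(c); cv2.imwrite(f'pics/{c}0.png',p['pixels'])
    print(c,p['fx'],p['k1'],np.round(-np.array(p['world_to_cam'])[:3,:3].T@np.array(p['world_to_cam'])[:3,3],3))
    if c=='wrist':continue
    for n in ['seat','drive','dial_grip','tier_large_hub','tier_mid_hub','tier_small_hub','auger_head','caddy_middle','jam_jar','apple','mug']:
        print(n,[(np.round(m['centre'],1).tolist(),round(m['confidence'],2)) for m in env.mark_of(p,n)])
E
```

```text
pics
t 0.0 pos [0.2677 0.5366 0.2525] yaw x-axis 153.48 z [-0.001 -0.001 -1.   ] gap 0.08540654026884552 F [-0.5 -0.4  0.4]
scene 463.0966843796057 -0.00244945020245465 [-0.094 -0.851  1.01 ]
seat [([279.3, 231.2], 0.77)]
drive [([282.1, 233.3], 0.65)]
dial_grip [([233.2, 210.0], 0.62)]
tier_large_hub [([225.2, 167.8], 0.97)]
tier_mid_hub [([216.8, 282.7], 0.91), ([170.1, 176.2], 0.61)]
tier_small_hub [([195.2, 204.2], 0.72), ([178.6, 237.4], 0.59)]
auger_head [([271.9, 147.4], 0.66)]
caddy_middle [([272.6, 171.3], 0.97)]
jam_jar [([346.5, 235.1], 0.88), ([271.0, 148.0], 0.53)]
apple [([327.3, 207.3], 0.7)]
mug [([320.3, 303.1], 0.67)]
side 354.18994960775245 -0.013593054327594051 [-0.013 -0.961  0.739]
seat [([279.9, 230.2], 0.78)]
drive [([280.2, 235.3], 0.82)]
dial_grip [([241.7, 208.8], 0.56), ([216.4, 204.2], 0.4)]
tier_large_hub [([247.3, 181.5], 0.74), ([242.5, 211.5], 0.34)]
tier_mid_hub [([219.8, 265.9], 0.76), ([199.9, 184.3], 0.72)]
tier_small_hub [([195.5, 227.0], 0.71), ([217.6, 204.0], 0.53)]
auger_head [([285.6, 157.7], 0.62)]
caddy_middle [([282.6, 183.8], 0.85)]
jam_jar [([343.0, 242.6], 0.6)]
apple [([330.6, 219.1], 0.44)]
mug [([304.0, 290.6], 0.89)]
wrist 313.5352591505945 -0.045712374418771115 [0.208 0.565 0.374]
```

View pics/scene0.png

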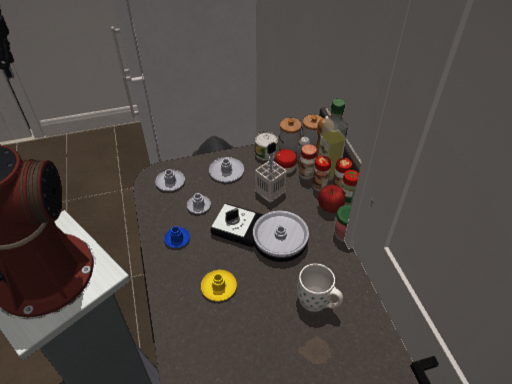

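View pics/side0.png

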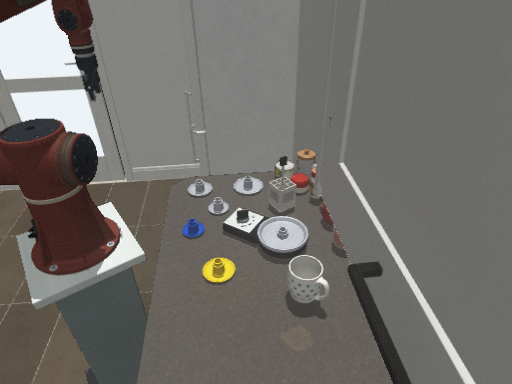

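Scene view: the steel tiers are at (226,168) large, (170,179) mid and (198,203) small. The blue (177,237) and yellow (218,286) pieces are look-alikes. The base is at (281,234), its dial at (233,213), and the caddy at (271,180) holds the auger.

```bash
python3 - <<'E'
from h import *
P={c:env.camera(c) for c in ['scene','side']}
pts={'seat':[(279.3,231.2),(279.9,230.2),.044],'drive':[(282.1,233.3),(280.2,235.3),.024],'dial':[(233.2,210),(241.7,208.8),.04],'L':[(225.2,167.8),(247.3,181.5),.017],'M':[(170.1,176.2),(199.9,184.3),.017],'S':[(195.2,204.2),(217.6,204),.017],
'auger':[(271.9,147.4),(285.6,157.7),.1745],'caddy':[(272.6,171.3),(282.6,183.8),.086],'jar':[(346.5,235.1),(343,242.6),0],'apple':[(327.3,207.3),(330.6,219.1),0],'mug':[(320.3,303.1),(304,290.6),0]}
for k,(a,b,z) in pts.items():
    print(k,'tri',np.round(tri([(P['scene'],a),(P['side'],b)]),3),'sc',np.round(onz(P['scene'],a,z)[:2],3),'sd',np.round(onz(P['side'],b,z)[:2],3))
# region-based centres of whole tiers
for c in P:
  for n in ['tier_large_hub','tier_mid_hub','tier_small_hub']:
    for m in env.trace(P[c],n):
      r=m['region'];ys,xs=np.nonzero(r);print(c,n,round(m['confidence'],2),np.round(m['centre'],1),xs.min(),xs.max(),ys.min(),ys.max())
big=cv2.resize(P['scene']['pixels'][120:320,140:370],None,fx=3.4,fy=3,interpolation=cv2.INTER_CUBIC);big=cv2.resize(P['scene']['pixels'][130:310,150:370],(733,600),interpolation=cv2.INTER_CUBIC);cv2.imwrite('pics/crop1.png',big)
E
```

```text
seat tri [ 0.484 -0.374  0.061] sc [ 0.496 -0.366] sd [ 0.496 -0.359]
drive tri [ 0.492 -0.374  0.041] sc [ 0.509 -0.366] sd [ 0.497 -0.36 ]
dial tri [ 0.436 -0.252  0.086] sc [ 0.465 -0.222] sd [ 0.466 -0.202]
L tri [ 0.567 -0.084  0.041] sc [ 0.581 -0.066] sd [ 0.589 -0.054]
M tri [0.431 0.014 0.032] sc [0.439 0.028] sd [0.441 0.035]
S tri [ 0.417 -0.123  0.03 ] sc [ 0.418 -0.113] sd [ 0.431 -0.107]
auger tri [ 0.607 -0.237  0.192] sc [ 0.617 -0.223] sd [ 0.634 -0.213]
caddy tri [ 0.608 -0.235  0.097] sc [ 0.618 -0.228] sd [ 0.617 -0.223]
jar tri [ 0.625 -0.493  0.022] sc [ 0.642 -0.485] sd [ 0.644 -0.478]
apple tri [ 0.671 -0.395  0.021] sc [ 0.685 -0.384] sd [ 0.693 -0.378]
mug tri [ 0.384 -0.587  0.08 ] sc [ 0.428 -0.564] sd [ 0.43  -0.541]
scene tier_mid_hub 0.79 [215.8 281.5] 201 236 270 300
scene tier_mid_hub 0.7 [167.  178.3] 155 184 169 190
scene tier_small_hub 0.88 [175.5 235.8] 164 189 226 247
scene tier_small_hub 0.75 [195.4 205.7] 187 210 193 212
side tier_large_hub 0.68 [248.9 184.3] 234 262 176 194
side tier_mid_hub 0.87 [219.9 271.3] 203 235 258 283
side tier_mid_hub 0.73 [201.5 187. ] 189 212 179 195
side tier_small_hub 0.79 [194.6 228.7] 183 203 220 236
side tier_small_hub 0.55 [218.6 205.3] 210 228 197 213
```

View pics/crop1.png

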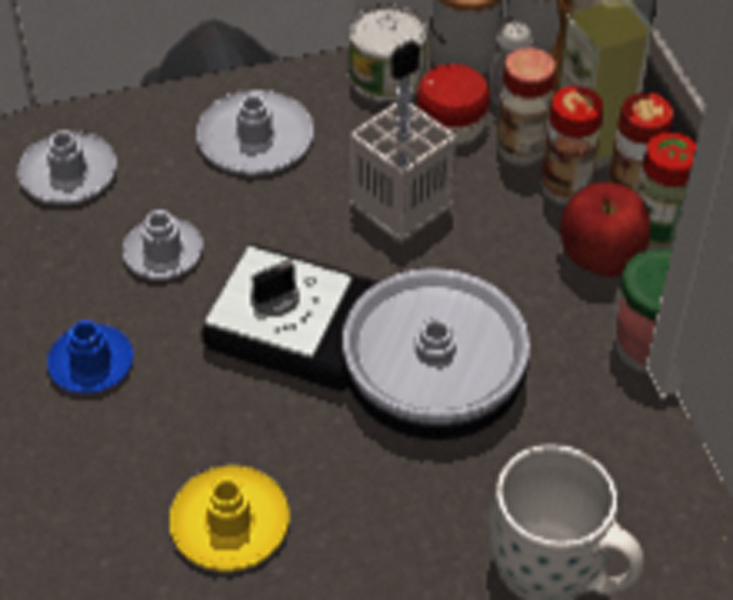

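The crop confirms it: all three needed tiers are steel-coloured, so all three are present. The blue and yellow ones are decoys. Next I move above the dial.

Request:
{"fn": "step_arm", "kwargs": {"series": [[-0.49,-0.58,0,0,100],[-0.49,-0.58,0,0,100],[-0.49,-0.58,0,0,100],[-0.49,-0.58,0,0,100],[-0.49,-0.58,0,0,100],[-0.49,-0.58,0,0,100],[-0.49,-0.58,0,0,100],[-0.49,-0.58,0,0,100],[-0.49,-0.58,0,0,100],[-0.49,-0.58,0,0,100]]}}

```text
clock: 2.48
eef_pos: [0.3663, 0.1303, 0.2536]
tool_rot: [0.229, 0.973, 0.0, 0.001]
ft_force: [1.6, 1.3, -0.9]
finger_gap: 0.0855
gripper_force: 0.0
```

```bash
python3 - <<'E'
from h import *
s=state();print(go(s,(.45,-.2),.25),np.round(s['q'],2))
p=env.camera('wrist');print(np.round(ray(p,(p['cx'],p['cy'])),3))
E
```

```text
t 2.48 pos [0.3663 0.1303 0.2536] yaw x-axis 153.51 z [ 0.001  0.    -1.   ] gap 0.0854614004447978 F [ 1.6  1.3 -0.9]
[-0.2222 -0.2583  0.0036] [ 0.   -0.56 -0.47  1.65  0.    0.46]
[[ 0.307  0.158  0.374]
 [ 0.234 -0.115 -0.966]]
```

Request:
{"fn": "step_arm", "kwargs": {"series": [[-0.22,-0.26,0,0,100],[-0.22,-0.26,0,0,100],[-0.22,-0.26,0,0,100],[-0.22,-0.26,0,0,100],[-0.22,-0.26,0,0,100],[-0.22,-0.26,0,0,100],[-0.22,-0.26,0,0,100],[-0.22,-0.26,0,0,100],[-0.22,-0.26,0,0,100],[-0.22,-0.26,0,0,100]]}}

```text
clock: 3.37
eef_pos: [0.4471, -0.2011, 0.2526]
tool_rot: [0.231, 0.973, 0.0, -0.001]
ft_force: [0.1, 0.9, 0.7]
finger_gap: 0.0856
gripper_force: 0.0
```

```bash
python3 - <<'E'
from h import *
s=state();print(np.round(s['q'],2))
p=env.camera('wrist');cv2.imwrite('pics/w1.png',p['pixels'])
for n,z in [('seat',.044),('drive',.024),('dial_grip',.057),('tier_large_hub',.017),('tier_mid_hub',.017),('tier_small_hub',.017),('auger_head',.1745),('caddy_middle',.086)]:
    for m in env.mark_of(p,n): print(n,np.round(m['centre'],1),round(m['confidence'],2),np.round(onz(p,m['centre'],z),4))
E
```

```text
t 3.37 pos [ 0.4471 -0.2011  0.2526] yaw x-axis 153.28 z [-0.001  0.001 -1.   ] gap 0.08555657363763343 F [0.1 0.9 0.7]
[-0.69 -0.23 -0.23  1.58 -0.   -0.22]
seat [149.2 272.9] 0.97 [ 0.4995 -0.3668  0.044 ]
drive [156.3 263.5] 0.73 [ 0.4991 -0.3637  0.024 ]
dial_grip [222.6 191.8] 0.96 [ 0.4489 -0.2398  0.057 ]
tier_large_hub [406.9 216.5] 0.6 [ 0.5848 -0.0633  0.017 ]
tier_mid_hub [436.1  66. ] 0.77 [0.436 0.025 0.017]
tier_mid_hub [ 68.5 101.7] 0.65 [ 0.2876 -0.3529  0.017 ]
tier_small_hub [319.2 115. ] 0.87 [ 0.427  -0.1111  0.017 ]
tier_small_hub [230.   33.5] 0.57 [ 0.3086 -0.1605  0.017 ]
caddy_middle [309.1 324.5] 0.7 [ 0.6162 -0.2208  0.086 ]
caddy_middle [224.  186.4] 0.49 [ 0.4392 -0.23    0.086 ]
caddy_middle [319.9 113.7] 0.17 [ 0.4187 -0.122   0.086 ]
```

View pics/w1.png

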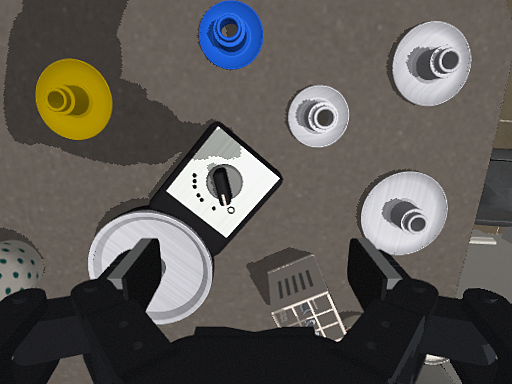

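```bash
python3 - <<'E'
from h import *
p=env.camera('wrist')
im=p['pixels'][110:290,140:300];cv2.imwrite('pics/w1c.png',cv2.resize(im,None,fx=3.3,fy=3.3,interpolation=cv2.INTER_CUBIC))
E
```

```text
(no output)
```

View pics/w1c.png

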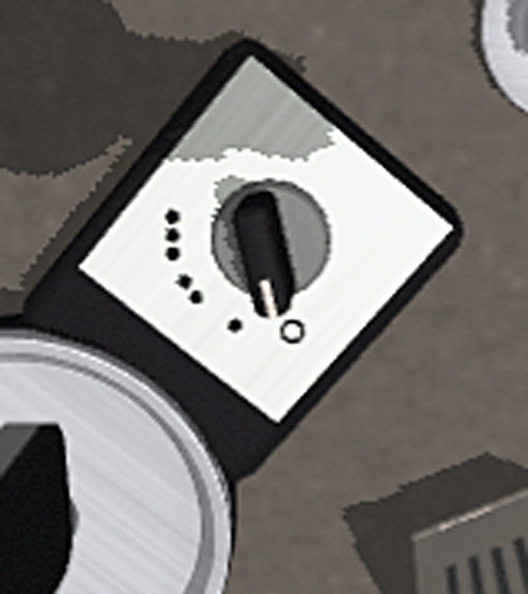

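```bash
python3 - <<'E'
from h import *
p=env.camera('wrist')
f=lambda x,y,z: onz(p,(x/3.3+140,y/3.3+110),z)[:2]
c=[f(*q,.032) for q in [(252,57),(453,229),(278,422),(80,266)]]
for a,b in [(0,1),(1,2),(2,3),(3,0)]:
    d=c[b]-c[a];print(np.linalg.norm(d),np.degrees(np.arctan2(d[1],d[0])))
print('skirt',f(270,240,.034),'ring',f(291,331,.032),[f(*q,.032) for q in [(235,325),(190,291),(173,235)]])
sk=f(270,240,.034)
for q in [(291,331),(235,325),(190,291),(173,235)]:
    d=f(*q,.032)-sk;print(np.linalg.norm(d),np.degrees(np.arctan2(d[1],d[0])))
a=f(265,283,.063);b=f(272,318,.063);d=b-a;print('ptr',np.degrees(np.arctan2(d[1],d[0])),a,b, f(258,197,.063))
t=np.array([.4993,-.366]);d=t-sk;print(np.linalg.norm(d),np.degrees(np.arctan2(d[1],d[0])))
E
```

```text
0.08775717672310196 22.687039211356062
0.09333784534361217 -67.36869950483452
0.0880782419817292 -157.36631320590044
0.09325669423773901 112.43401604639888
skirt [ 0.4445151  -0.23813928] ring [ 0.47685682 -0.24729743] [array([ 0.46622731, -0.26371347]), array([ 0.44847488, -0.27173401]), array([ 0.42856572, -0.26724953])]
0.03361336669564177 -15.810438934806987
0.033547864710536904 -49.66909158802493
0.03382729542449271 -83.27762193239174
0.0331932098585334 -118.71813657811052
ptr -17.159756766708828 [ 0.4511623  -0.24021856] [ 0.46227309 -0.24364937] [ 0.42608623 -0.22926823]
0.13910337403290896 -66.80616036271104
```

Measured: base x points at about −67.5°, the tower axis is at (0.499, −0.367), and the dial axis is at (0.4445, −0.238) with the pointer at −16°. Distances (139 mm) and mark spacing (34°) match the description. Next: grip the dial.

Request:
{"fn": "step_arm", "kwargs": {"series": [[-0.0143,-0.034,0,-5,40],[-0.0143,-0.034,0,-10.7,40],[-0.0143,-0.034,0.04,-10.7,40],[-0.0143,-0.034,0.08,-10.7,40],[-0.0143,-0.034,0.11,-10.7,40],[-0.0143,-0.034,0.14,-10.7,40],[-0.0143,-0.034,0.16,-10.7,40],[-0.0143,-0.034,0.175,-10.7,40],[-0.0143,-0.034,0.19,-10.7,40],[-0.0143,-0.034,0.19,-10.7,40]]}}

```text
clock: 4.75
eef_pos: [0.4442, -0.235, 0.0613]
tool_rot: [0.138, 0.99, 0.001, -0.001]
ft_force: [-0.6, -0.7, 0.0]
finger_gap: 0.0341
gripper_force: 0.0
```

Request:
{"fn": "step_arm", "kwargs": {"series": [[0,0,0,0,0],[0,0,0,0,0],[0,0,0,0,0],[0,0,0,0,0],[0,0,0,0,0],[0,0,0,0,0],[0,0,0,0,0],[0,0,0,0,0]]}}

```text
clock: 5.42
eef_pos: [0.4444, -0.2367, 0.0639]
tool_rot: [0.138, 0.99, -0.001, -0.0]
ft_force: [-4.7, -6.1, -2.2]
finger_gap: 0.0107
gripper_force: 61.6
```

```bash
python3 - <<'E'
from h import *
s=state();print(np.round(s['torque'],2),s['gripper_force'])
E
```

```text
t 5.42 pos [ 0.4444 -0.2367  0.0639] yaw x-axis 164.13 z [-0.001 -0.002 -1.   ] gap 0.010729687652626581 F [-4.7 -6.1 -2.2]
[-1.09  0.74  0.02] 61.57699406147003
```

Request:
{"fn": "step_arm", "kwargs": {"series": [[0,-0.0015,0,6,0],[0,-0.0015,0,12,0],[0,-0.0015,0,18,0],[0,-0.0015,0,24,0],[0,-0.0015,0,30,0],[0,-0.0015,0,34.5,0],[0,-0.0015,0,34.5,0],[0,-0.0015,0,34.5,0]]}}

```text
clock: 6.08
eef_pos: [0.4446, -0.2367, 0.0638]
tool_rot: [0.424, 0.906, 0.0, 0.0]
ft_force: [-0.9, 4.2, 4.1]
finger_gap: 0.0111
gripper_force: 62.3
```

Request:
{"fn": "step_arm", "kwargs": {"series": [[0,0,0,0,40],[0,0,0,0,40],[0,0,0,0,40],[0,0,0,0,40],[0,0,-0.04,0,40],[0,0,-0.08,0,40],[0,0,-0.12,0,40],[0,0,-0.16,0,40],[0,0,-0.16,0,40]]}}

```text
clock: 6.83
eef_pos: [0.4465, -0.2392, 0.2319]
tool_rot: [0.425, 0.905, -0.002, 0.005]
ft_force: [0.1, -0.2, 0.5]
finger_gap: 0.0341
gripper_force: 0.0
```

```bash
python3 - <<'E'
from h import *
s=state();print(np.round(s['q'],2))
p=env.camera('wrist')
im=p['pixels']
for n,z in [('seat',.044),('dial_grip',.057),('tier_large_hub',.017),('tier_mid_hub',.017),('tier_small_hub',.017)]:
    for m in env.mark_of(p,n): print(n,np.round(m['centre'],1),round(m['confidence'],2),np.round(onz(p,m['centre'],z),4))
cv2.imwrite('pics/w2.png',im)
print(go(s,(.583,-.065),.22))
E
```

```text
t 6.83 pos [ 0.4465 -0.2392  0.2319] yaw x-axis 129.71 z [ 0.008 -0.008 -1.   ] gap 0.03405871979247079 F [ 0.1 -0.2  0.5]
[-0.75 -0.2  -0.24  1.52 -0.    0.13]
seat [217.3 286.6] 0.82 [ 0.4972 -0.366   0.044 ]
dial_grip [255.5 174.3] 0.74 [ 0.446  -0.2378  0.057 ]
tier_large_hub [459.  124.6] 0.73 [ 0.5845 -0.0633  0.017 ]
tier_large_hub [320.8  56.3] 0.44 [ 0.4249 -0.11    0.017 ]
tier_mid_hub [ 71.2 154.6] 0.97 [ 0.2831 -0.3554  0.017 ]
tier_small_hub [324.3  55.4] 0.83 [ 0.427  -0.1071  0.017 ]
tier_small_hub [197.6  15.4] 0.81 [ 0.3075 -0.1588  0.017 ]
[0.0469 0.2162 0.0116]
```

View pics/w2.png

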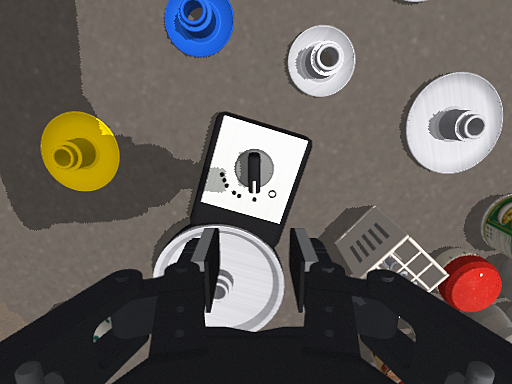

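The dial pointer at (254,185) now lines up with the single dot (254,198), so step 1 is done. Next is the large tier.

Request:
{"fn": "step_arm", "kwargs": {"series": [[0.047,0.216,0,0,60],[0.047,0.216,0,0,60],[0.047,0.216,0,0,60],[0.047,0.216,0,0,60],[0.047,0.216,0,0,60],[0.047,0.216,0,0,60],[0.047,0.216,0.04,0,60],[0.047,0.216,0.06,0,60],[0.047,0.216,0.06,0,60],[0.047,0.216,0.06,0,60]]}}

```text
clock: 7.97
eef_pos: [0.5792, -0.0627, 0.1616]
tool_rot: [0.425, 0.905, -0.0, -0.002]
ft_force: [0.6, -0.4, 0.5]
finger_gap: 0.0514
gripper_force: 0.0
```

```bash
cat >> h.py <<'E'
def look(names,save=None,cam='wrist'):
    s=state();p=env.camera(cam)
    for n,z in names:
        for m in env.mark_of(p,n):
            X=onz(p,m['centre'],z);print(n,np.round(m['centre'],1),round(m['confidence'],2),np.round(X[:2],4),'tool shift',go(s,X[:2],s['eef_pos'][2]))
        for m in env.trace(p,n)[:1]:
            ys,xs=np.nonzero(m['region']);print(' trace',np.round(m['centre'],1),xs.min(),xs.max(),ys.min(),ys.max())
    if save: cv2.imwrite('pics/'+save,p['pixels'])
    return s,p
E
python3 - <<'E'
from h import *
look([('tier_large_hub',.017)],'w3.png')
E
```

```text
t 7.97 pos [ 0.5792 -0.0627  0.1616] yaw x-axis 129.68 z [-0.004  0.001 -1.   ] gap 0.05135468215523069 F [ 0.6 -0.4  0.5]
tier_large_hub [261.1 188.4] 0.68 [ 0.5844 -0.0615] tool shift [-0.0024  0.0047 -0.    ]
 trace [260.1 182.3] 200 320 126 243
```

View pics/w3.png

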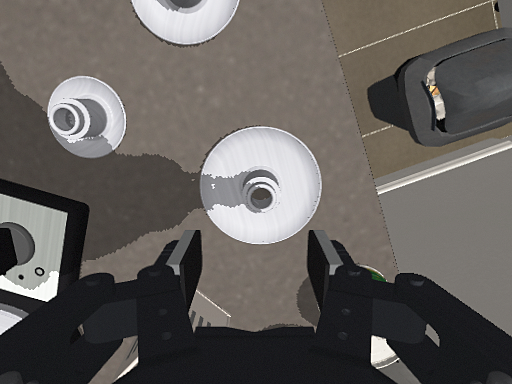

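The view shows the large steel tier centred below the gripper, with its rim around (260,184) and its bore at (262,194).

```bash
python3 - <<'E'
from h import *
s=state();p=env.camera('wrist')
for uv,z in [((260.5,184.5),.009),((262,194),.043)]:
    X=onz(p,uv,z);print(X,go(s,X[:2],.034))
E
```

```text
t 8.12 pos [ 0.5812 -0.0636  0.1651] yaw x-axis 129.65 z [ 0.002 -0.001 -1.   ] gap 0.05147803455762635 F [ 0.4 -0.3 -0.1]
[ 0.58659046 -0.06240428  0.009     ] [-0.0023  0.0047  0.1311]
[ 0.58661532 -0.06171428  0.043     ] [-0.0017  0.0052  0.1311]
```

Request:
{"fn": "step_arm", "kwargs": {"series": [[-0.002,0.005,0.04,0,60],[-0.002,0.005,0.08,0,60],[-0.002,0.005,0.11,0,60],[-0.002,0.005,0.131,0,60],[-0.002,0.005,0.131,0,60],[-0.002,0.005,0.131,0,0],[-0.002,0.005,0.131,0,0],[-0.002,0.005,0.131,0,0],[-0.002,0.005,0.131,0,0],[-0.002,0.005,0.131,0,0]]}}

```text
clock: 9.0
eef_pos: [0.5873, -0.0619, 0.0347]
tool_rot: [0.425, 0.905, 0.0, 0.002]
ft_force: [-1.1, -0.3, 7.7]
finger_gap: 0.0306
gripper_force: 60.3
```

Request:
{"fn": "step_arm", "kwargs": {"series": [[0,0,0,0,60],[0,0,0,0,60],[0,0,0,0,60],[0,0,0,7,60],[0,0,0,14,60],[0,0,0,21,60],[0,0,0,28,60],[0,0,0,35,60],[0,0,0,42,60],[0,0,0,49,60]]}}

```text
clock: 9.83
eef_pos: [0.5856, -0.0612, 0.0322]
tool_rot: [0.764, 0.645, -0.0, -0.0]
ft_force: [0.9, -1.0, 0.4]
finger_gap: 0.0516
gripper_force: 0.0
```

Request:
{"fn": "step_arm", "kwargs": {"series": [[0,0,0,7,60],[0,0,0,14,60],[0,0,0,21,60],[0,0,0,28,60],[0,0,0,35,60],[0,0,0,41,60],[0,0,0,41,0],[0,0,0,41,0],[0,0,0,41,0],[0,0,0,41,0]]}}

```text
clock: 10.67
eef_pos: [0.5859, -0.0614, 0.0327]
tool_rot: [0.94, 0.341, 0.0, 0.0]
ft_force: [-1.6, -0.9, 4.5]
finger_gap: 0.0307
gripper_force: 59.8
```

```bash
python3 - <<'E'
from h import *
s=state();print(s['gripper_force'],np.round(s['q'],2))
print(go(s,(.498,-.366),.2),go(s,(.47,-.2),.2))
E
```

```text
t 10.67 pos [ 0.5859 -0.0614  0.0327] yaw x-axis 39.84 z [ 0. -0. -1.] gap 0.03071859266529477 F [-1.6 -0.9  4.5]
59.824991673231125 [-0.33  0.15 -0.26  1.16 -0.    2.12]
[-0.2626  0.1777 -0.1673] [-0.1778  0.0323 -0.1674]
```

Request:
{"fn": "step_arm", "kwargs": {"series": [[0,0,-0.03,0,0],[0,0,-0.07,0,0],[0,0,-0.11,0,0],[-0.186,0.026,-0.11,0,0],[-0.186,0.026,-0.11,0,0],[-0.186,0.026,-0.11,0,0],[-0.186,0.026,-0.11,0,0],[-0.186,0.026,-0.11,0,0],[-0.186,0.026,-0.11,0,0],[-0.186,0.026,-0.11,0,0]]}}

```text
clock: 11.5
eef_pos: [0.4585, -0.2007, 0.142]
tool_rot: [0.941, 0.339, 0.0, -0.0]
ft_force: [0.3, 1.0, -2.6]
finger_gap: 0.0306
gripper_force: 60.2
```

Request:
{"fn": "step_arm", "kwargs": {"series": [[-0.077,0.152,0,0,0],[-0.077,0.152,0,0,0],[-0.077,0.152,0,0,0],[-0.077,0.152,0,0,0],[-0.077,0.152,0,0,0],[-0.077,0.152,0,0,0],[-0.077,0.152,0,0,0],[-0.077,0.152,0,0,0]]}}

```text
clock: 12.17
eef_pos: [0.4974, -0.3645, 0.1422]
tool_rot: [0.94, 0.34, 0.0, -0.0]
ft_force: [0.3, -0.7, -2.3]
finger_gap: 0.0305
gripper_force: 60.7
```

```bash
python3 - <<'E'
from h import *
s,p=look([('seat',.044),('drive',.024),('tier_large_hub',.127)],'w4.png')
print(go(s,(.498,-.366),.0767))
P={c:env.camera(c) for c in['scene','side']}
for c in P: 
    print([ (np.round(m['centre'],1),round(m['confidence'],2),proj(P[c],(.498,-.366,.044))) for m in env.mark_of(P[c],'seat')])
E
```

```text
t 12.17 pos [ 0.4974 -0.3645  0.1422] yaw x-axis 39.81 z [-0.     0.001 -1.   ] gap 0.030504206853198337 F [ 0.3 -0.7 -2.3]
 trace [117.7 133.1] 16 357 59 223
 trace [118. 130.] 16 358 59 224
tier_large_hub [253.7 249. ] 0.7 [ 0.4972 -0.3645] tool shift [-0.0002 -0.0001  0.    ]
tier_large_hub [350.9 355.1] 0.42 [ 0.4827 -0.4437] tool shift [-0.0621  0.0514 -0.0001]
 trace [250.6 213. ] 145 363 130 331
[-0.0006  0.0016  0.0655]
[(array([280.6, 231.1]), 0.92, array([279.78319282, 230.91168032]))]
[(array([280.3, 230.5]), 0.73, array([281.93277835, 231.09049861])), (array([199.7, 185.6]), 0.37, array([281.93277835, 231.09049861])), (array([281.4, 181.7]), 0.16, array([281.93277835, 231.09049861]))]
```

View pics/w4.png

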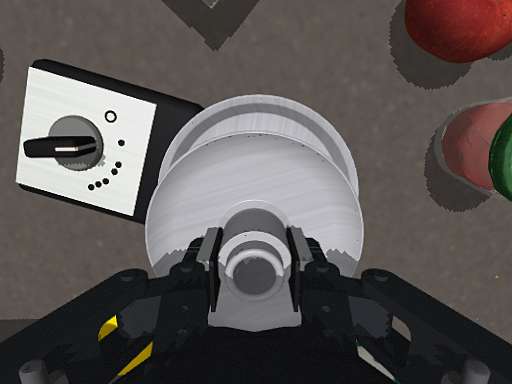

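```bash
python3 - <<'E'
from h import *
from scipy.optimize import least_squares
p=env.camera('wrist');g=p['pixels'].min(2).astype(int)
pts=[];px=[]
for a in np.radians(np.arange(200,345,5)):
    c=np.array([256,200]);
    for r in range(150,60,-1):
        x,y=(c+r*np.array([np.cos(a),np.sin(a)])).astype(int)
        if 0<=x<512 and 0<=y<384 and g[y,x]>115 and not (x<160): pts.append(onz(p,(x,y),.043)[:2]);px.append((x,y));break
pts=np.array(pts)
f=least_squares(lambda v:np.linalg.norm(pts-v[:2],axis=1)-v[2],[.498,-.366,.0745],loss='soft_l1',f_scale=.0007)
f2=least_squares(lambda v:np.linalg.norm(pts-v[:2],axis=1)-.0745,[.498,-.366],loss='soft_l1',f_scale=.0007)
print(len(pts),f.x,f2.x,np.round(np.linalg.norm(pts-f2.x,axis=1),4),px[::4]);state()
E
```

```text
29 [ 0.49923668 -0.36630449  0.07284965] [ 0.49770446 -0.36759702] [0.0732 0.0739 0.0743 0.074  0.0744 0.0744 0.074  0.0742 0.0744 0.0747
 0.0748 0.0748 0.0748 0.0752 0.0749 0.0751 0.0746 0.0745 0.075  0.0748
 0.0743 0.0744 0.0742 0.0745 0.0744 0.074  0.0736 0.0735 0.0737] [(np.int64(160), np.int64(165)), (np.int64(175), np.int64(132)), (np.int64(202), np.int64(108)), (np.int64(237), np.int64(94)), (np.int64(274), np.int64(94)), (np.int64(309), np.int64(107)), (np.int64(337), np.int64(131)), (np.int64(353), np.int64(164))]
t 12.77 pos [ 0.497  -0.3662  0.1423] yaw x-axis 39.68 z [ 0.  0. -1.] gap 0.030657569187110306 F [ 0.3  0.7 -2.1]
```

Request:
{"fn": "step_arm", "kwargs": {"series": [[0,0.0016,0.02,0,0],[0,0.0016,0.04,0,0],[0,0.0016,0.05,0,0],[0,0.0016,0.055,0,0],[0,0.0016,0.057,0,0],[0,0.0016,0.059,0,0],[0,0.0016,0.061,0,0],[0,0.0016,0.061,0,0]]}}

```text
clock: 13.43
eef_pos: [0.4983, -0.3677, 0.0818]
tool_rot: [0.941, 0.339, 0.0, 0.0]
ft_force: [0.1, -0.6, -2.3]
finger_gap: 0.0308
gripper_force: 60.7
```

Request:
{"fn": "step_arm", "kwargs": {"series": [[0,0,0.002,0,0],[0,0,0.004,0,0],[0,0,0.005,0,0],[0,0,0.006,0,0],[0,0,0.006,0,0]]}}

```text
clock: 13.85
eef_pos: [0.4982, -0.3676, 0.0767]
tool_rot: [0.941, 0.339, 0.0, 0.0]
ft_force: [-2.3, 2.7, 6.7]
finger_gap: 0.0308
gripper_force: 61.7
```

Request:
{"fn": "step_arm", "kwargs": {"series": [[0,0,0,0,55],[0,0,0,0,55],[0,0,0,0,55],[0,0,0,0,55],[0,0,-0.03,0,55],[0,0,-0.07,0,55],[0,0,-0.11,0,55],[0,0,-0.15,0,55],[0,0,-0.15,0,55]]}}

```text
clock: 14.6
eef_pos: [0.5, -0.3697, 0.2347]
tool_rot: [0.941, 0.339, 0.002, 0.005]
ft_force: [1.7, -0.3, 1.1]
finger_gap: 0.0469
gripper_force: 0.0
```

```bash
python3 - <<'E'
from h import *
s,p=look([('tier_large_hub',.061),('dial_grip',.057)],'w5.png')
print(go(s,(.436,.025),.2),np.round(s['q'],2))
E
```

```text
t 14.6 pos [ 0.5    -0.3697  0.2347] yaw x-axis 39.69 z [ 0.008 -0.009 -1.   ] gap 0.04694694197465826 F [ 1.7 -0.3  1.1]
tier_large_hub [248.2 179. ] 0.98 [ 0.4961 -0.3682] tool shift [-0.002  -0.0037 -0.    ]
 trace [247.  170.3] 194 304 119 227
dial_grip [105.5 134.1] 0.79 [ 0.4433 -0.237 ] tool shift [ 0.041  -0.1383 -0.0016]
 trace [113.6 135.2] 84 137 112 151
[ 0.2028 -0.345   0.0307] [-0.85  0.15  0.12  1.52  0.    1.6 ]
```

View pics/w5.png

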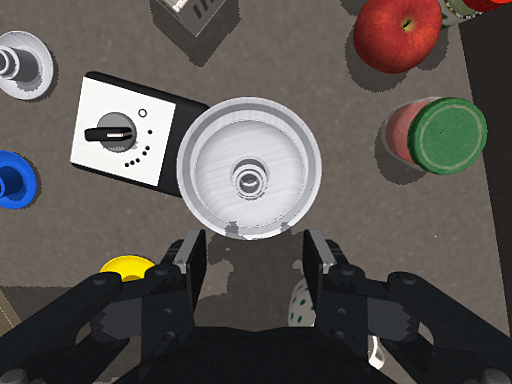

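The large tier is at (249,178), concentric in the basin. Next is the mid tier.

Request:
{"fn": "step_arm", "kwargs": {"series": [[0.203,-0.345,0,0,55],[0.203,-0.345,0,0,55],[0.203,-0.345,0,0,55],[0.203,-0.345,0,0,55],[0.203,-0.345,0,0,55],[0.203,-0.345,0,0,55],[0.203,-0.345,0,0,55],[0.203,-0.345,0,0,55],[0.203,-0.345,0,0,55],[0.203,-0.345,0,0,55]]}}

```text
clock: 15.68
eef_pos: [0.4322, 0.0309, 0.2239]
tool_rot: [0.94, 0.34, -0.001, -0.001]
ft_force: [0.1, 0.7, -0.2]
finger_gap: 0.0471
gripper_force: 0.0
```

```bash
python3 - <<'E'
from h import *
s,p=look([('tier_mid_hub',.017)])
print(go(s,(.436,.025),.165))
E
```

```text
t 15.68 pos [0.4322 0.0309 0.2239] yaw x-axis 39.77 z [-0.002  0.001 -1.   ] gap 0.04710789496943964 F [ 0.1  0.7 -0.2]
tier_mid_hub [256.3 174.5] 0.68 [0.4295 0.0264] tool shift [-0.0049  0.0018 -0.    ]
[-0.0008  0.0071  0.0589]
```

Request:
{"fn": "step_arm", "kwargs": {"series": [[-0.003,0.002,0.03,0,50],[-0.003,0.002,0.06,0,50],[-0.003,0.002,0.06,0,50],[-0.003,0.002,0.06,0,50]]}}

```text
clock: 16.17
eef_pos: [0.4317, 0.0237, 0.1638]
tool_rot: [0.941, 0.339, -0.002, -0.001]
ft_force: [0.5, -0.1, 1.0]
finger_gap: 0.0426
gripper_force: 0.0
```

```bash
python3 - <<'E'
from h import *
s,p=look([('tier_mid_hub',.017)],'w6.png')
# rim by brightness
g=(p['pixels'].min(2)>110).astype(np.uint8);n,l,st,ce=cv2.connectedComponentsWithStats(g)
for i in range(1,n):
    if st[i,4]>1500: print(st[i],ce[i])
    if st[i,4]>1500:
        uv=(st[i,0]+st[i,2]/2,st[i,1]+st[i,3]/2);X=onz(p,uv,.009);print(X[:2],go(s,X[:2],.034))
E
```

```text
t 16.17 pos [0.4317 0.0237 0.1638] yaw x-axis 39.61 z [-0.004  0.001 -1.   ] gap 0.0426244327834528 F [ 0.5 -0.1  1. ]
tier_mid_hub [257.5 183.1] 0.58 [0.4332 0.0217] tool shift [-0.0001  0.0025 -0.    ]
 trace [254.9 178.4] 205 304 128 225
[ 204  128  101   98 7301] [253.96781263 176.09245309]
[0.43431247 0.02611061] [0.0039 0.0002 0.1298]
[ 335  235   64   46 1805] [367.03047091 254.71689751]
[ 0.4420819  -0.10927168] [-0.0764  0.1095  0.1296]
```

View pics/w6.png

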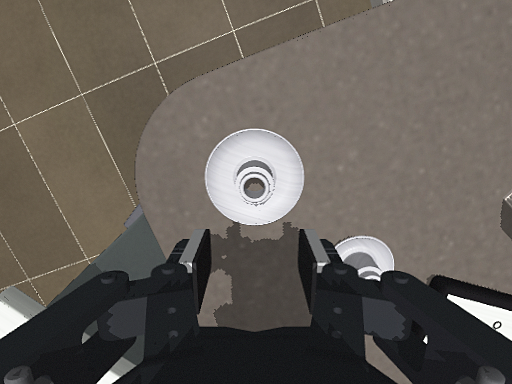

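The mid tier is centred at (254,177). I descend and grip it twice to centre it.

Request:
{"fn": "step_arm", "kwargs": {"series": [[0.002,0.001,0.04,0,55],[0.002,0.001,0.08,0,55],[0.002,0.001,0.11,0,55],[0.002,0.001,0.131,0,55],[0.002,0.001,0.131,0,55],[0.002,0.001,0.131,0,0],[0.002,0.001,0.131,0,0],[0.002,0.001,0.131,0,0],[0.002,0.001,0.131,0,0],[0.002,0.001,0.131,0,0]]}}

```text
clock: 17.15
eef_pos: [0.4364, 0.0244, 0.0361]
tool_rot: [0.941, 0.339, 0.001, 0.001]
ft_force: [-1.3, 0.1, 7.1]
finger_gap: 0.0303
gripper_force: 60.2
```

Request:
{"fn": "step_arm", "kwargs": {"series": [[0,0,0,0,55],[0,0,0,0,55],[0,0,0,0,55],[0,0,0,-7,55],[0,0,0,-14,55],[0,0,0,-21,55],[0,0,0,-28,55],[0,0,0,-35,55],[0,0,0,-42,55],[0,0,0,-49,55]]}}

```text
clock: 17.98
eef_pos: [0.435, 0.0248, 0.0342]
tool_rot: [0.713, 0.701, -0.0, -0.0]
ft_force: [-0.4, 0.2, -0.4]
finger_gap: 0.047
gripper_force: 0.0
```

Request:
{"fn": "step_arm", "kwargs": {"series": [[0,0,0,-7,55],[0,0,0,-14,55],[0,0,0,-21,55],[0,0,0,-28,55],[0,0,0,-35,55],[0,0,0,-41,55],[0,0,0,-41,0],[0,0,0,-41,0],[0,0,0,-41,0],[0,0,0,-41,0]]}}

```text
clock: 18.82
eef_pos: [0.4352, 0.0247, 0.0346]
tool_rot: [0.426, 0.905, 0.0, 0.0]
ft_force: [-1.6, 0.1, 4.9]
finger_gap: 0.0306
gripper_force: 59.9
```

```bash
python3 - <<'E'
from h import *
s=state();print(s['gripper_force'],np.round(s['q'],2))
print(go(s,(.4983,-.367),.18))
E
```

```text
t 18.82 pos [0.4352 0.0247 0.0346] yaw x-axis 129.54 z [ 0.  0. -1.] gap 0.03058240401968502 F [-1.6  0.1  4.9]
59.89367410540581 [-0.25 -0.34 -0.72  1.2   0.    0.64]
[-0.3423 -0.2007 -0.1454]
```

Request:
{"fn": "step_arm", "kwargs": {"series": [[0,0,-0.04,0,0],[0,0,-0.08,0,0],[0,0,-0.12,0,0],[0,0,-0.145,0,0],[-0.342,-0.201,-0.145,0,0],[-0.342,-0.201,-0.145,0,0],[-0.342,-0.201,-0.145,0,0],[-0.342,-0.201,-0.145,0,0],[-0.342,-0.201,-0.145,0,0],[-0.342,-0.201,-0.145,0,0]]}}

```text
clock: 19.65
eef_pos: [0.4749, -0.2241, 0.1787]
tool_rot: [0.426, 0.905, 0.0, -0.0]
ft_force: [0.3, -0.3, -0.8]
finger_gap: 0.0306
gripper_force: 60.2
```

```bash
python3 - <<'E'
from h import *
s=state();print(go(s,(.4983,-.367),.18))
E
```

```text
t 19.65 pos [ 0.4749 -0.2241  0.1787] yaw x-axis 129.56 z [-0.  0. -1.] gap 0.030550851224845164 F [ 0.3 -0.3 -0.8]
[-0.1251 -0.073  -0.0014]
```

Request:
{"fn": "step_arm", "kwargs": {"series": [[-0.115,-0.067,0,0,0],[-0.115,-0.067,0,0,0],[-0.115,-0.067,0,0,0],[-0.115,-0.067,0,0,0],[-0.115,-0.067,0,0,0],[-0.115,-0.067,0,0,0],[-0.115,-0.067,0,0,0]]}}

```text
clock: 20.23
eef_pos: [0.497, -0.3521, 0.179]
tool_rot: [0.425, 0.905, 0.0, -0.0]
ft_force: [0.4, 0.6, -1.4]
finger_gap: 0.0307
gripper_force: 60.2
```

```bash
python3 - <<'E'
from h import *
s=state();print(go(s,(.4983,-.3672),.1226))
p=env.camera('wrist');cv2.imwrite('pics/w7.png',p['pixels'])
E
```

```text
t 20.23 pos [ 0.497  -0.3521  0.179 ] yaw x-axis 129.68 z [-0.     0.001 -1.   ] gap 0.03067298010791143 F [ 0.4  0.6 -1.4]
[-0.0125 -0.0087  0.0564]
```

Request:
{"fn": "step_arm", "kwargs": {"series": [[-0.0125,-0.0087,0,0,0],[-0.0125,-0.0087,0.025,0,0],[-0.0125,-0.0087,0.05,0,0],[-0.0125,-0.0087,0.055,0,0],[-0.0125,-0.0087,0.055,0,0],[-0.0125,-0.0087,0.055,0,0]]}}

```text
clock: 20.78
eef_pos: [0.4987, -0.3678, 0.1253]
tool_rot: [0.425, 0.905, -0.0, 0.0]
ft_force: [0.5, 0.8, -1.6]
finger_gap: 0.0305
gripper_force: 60.2
```

```bash
python3 - <<'E'
from h import *
for i in range(4): s=state();env.camera('wrist')
print(go(s,(.4983,-.3672),.1126))
E
```

```text
t 20.78 pos [ 0.4987 -0.3678  0.1253] yaw x-axis 129.73 z [ 0. -0. -1.] gap 0.03053678634868744 F [ 0.5  0.8 -1.6]
t 20.83 pos [ 0.499  -0.3684  0.1261] yaw x-axis 129.72 z [ 0.001 -0.001 -1.   ] gap 0.030437495421902473 F [-0.3  0.2 -1.4]
t 20.88 pos [ 0.4992 -0.3687  0.1264] yaw x-axis 129.72 z [ 0.002 -0.002 -1.   ] gap 0.030661189556942862 F [-0.7  0.2 -0.7]
t 20.93 pos [ 0.4991 -0.3689  0.1263] yaw x-axis 129.7 z [ 0.002 -0.002 -1.   ] gap 0.030362391373024843 F [ 0.3  0.2 -0.9]
[0.0019 0.0004 0.0137]
```

Request:
{"fn": "step_arm", "kwargs": {"series": [[0.0008,0,0.002,0,0],[0.0008,0,0.004,0,0],[0.0008,0,0.006,0,0],[0.0008,0,0.007,0,0],[0.0008,0,0.008,0,0],[0.0008,0,0.009,0,0],[0.0008,0,0.009,0,0]]}}

```text
clock: 21.57
eef_pos: [0.4977, -0.3677, 0.1148]
tool_rot: [0.425, 0.905, 0.0, -0.0]
ft_force: [1.1, 1.0, -2.4]
finger_gap: 0.0306
gripper_force: 60.2
```

Request:
{"fn": "step_arm", "kwargs": {"series": [[0,0,0.001,0,0],[0,0,0.002,0,0],[0,0,0.0025,0,0],[0,0,0.003,0,0],[0,0,0.003,0,0]]}}

```text
clock: 21.98
eef_pos: [0.498, -0.3679, 0.1127]
tool_rot: [0.425, 0.905, 0.0, 0.0]
ft_force: [0.4, 1.4, 1.9]
finger_gap: 0.0303
gripper_force: 60.7
```

Seated: upward force and z = 0.1127 both match. I release and go to the small tier.

Request:
{"fn": "step_arm", "kwargs": {"series": [[0,0,0,0,55],[0,0,0,0,55],[0,0,0,0,55],[0,0,0,0,55],[0,0,-0.03,0,55],[0,0,-0.07,0,55],[0,0,-0.11,0,50],[0,0,-0.11,0,50],[0,0,-0.11,0,50]]}}

```text
clock: 22.73
eef_pos: [0.499, -0.3692, 0.2256]
tool_rot: [0.425, 0.905, -0.001, 0.003]
ft_force: [-0.3, -0.3, -0.8]
finger_gap: 0.0427
gripper_force: 0.0
```

```bash
python3 - <<'E'
from h import *
s,p=look([('tier_mid_hub',.095)])
print(go(s,(.427,-.110),.165))
E
```

```text
t 22.73 pos [ 0.499  -0.3692  0.2256] yaw x-axis 129.68 z [ 0.004 -0.004 -1.   ] gap 0.0426644380235148 F [-0.3 -0.3 -0.8]
tier_mid_hub [252.7 190.2] 0.88 [ 0.4982 -0.3718] tool shift [-0.0015 -0.0023  0.    ]
tier_mid_hub [95.3 22.1] 0.61 [ 0.3266 -0.3469] tool shift [ 0.1272 -0.1184 -0.0007]
 trace [255.  183.8] 203 307 132 233
[0.2457 0.1101 0.0592]
```

Request:
{"fn": "step_arm", "kwargs": {"series": [[0.245,0.11,0,0,50],[0.245,0.11,0,0,50],[0.245,0.11,0,0,50],[0.245,0.11,0,0,50],[0.245,0.11,0,0,50],[0.245,0.11,0,0,50],[0.245,0.11,0.03,0,50],[0.245,0.11,0.06,0,50],[0.245,0.11,0.06,0,50],[0.245,0.11,0.06,0,50]]}}

```text
clock: 23.72
eef_pos: [0.4248, -0.1083, 0.1605]
tool_rot: [0.425, 0.905, 0.0, -0.002]
ft_force: [-0.3, -0.4, 0.5]
finger_gap: 0.0426
gripper_force: 0.0
```

```bash
python3 - <<'E'
from h import *
s,p=look([('tier_small_hub',.017)],'w8.png')
g=(p['pixels'].min(2)>110).astype(np.uint8);n,l,st,ce=cv2.connectedComponentsWithStats(g)
for i in range(1,n):
    if st[i,4]>1500:
        uv=(st[i,0]+st[i,2]/2,st[i,1]+st[i,3]/2);X=onz(p,uv,.009);print(st[i],X[:2],go(s,X[:2],.034))
E
```

```text
t 23.72 pos [ 0.4248 -0.1083  0.1605] yaw x-axis 129.7 z [-0.004  0.002 -1.   ] gap 0.04258535091995403 F [-0.3 -0.4  0.5]
tier_small_hub [112.8 145.6] 0.73 [ 0.3089 -0.1584] tool shift [ 0.0354 -0.1211  0.0003]
tier_small_hub [255.5 189.1] 0.62 [ 0.4264 -0.1104] tool shift [-0.0027 -0.0001 -0.    ]
 trace [116.  142.8] 76 154 105 186
[  84    0  149  106 4047] [ 0.29378003 -0.07440204] [ 0.1092 -0.079   0.1271]
[ 401    0   87  102 1951] [0.47245648 0.07772371] [0.1121 0.1557 0.1268]
[  151    17   354   313 32234] [ 0.46810315 -0.05989897] [0.009  0.0644 0.1265]
[ 197  273   44   54 1597] [ 0.47261162 -0.22273016] [-0.1191 -0.0361  0.1261]
```

View pics/w8.png

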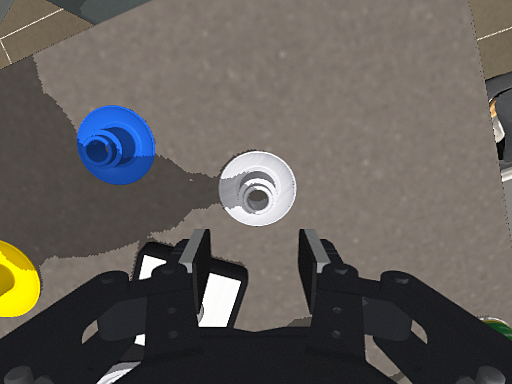

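The steel small tier is at (257,189); the blue look-alike is at (116,143). I grip the steel one.

Request:
{"fn": "step_arm", "kwargs": {"series": [[-0.003,0.001,0.04,0,50],[-0.003,0.001,0.08,0,50],[-0.003,0.001,0.11,0,50],[-0.003,0.001,0.125,0,50],[-0.003,0.001,0.125,0,50],[-0.003,0.001,0.125,0,0],[-0.003,0.001,0.125,0,0],[-0.003,0.001,0.125,0,0],[-0.003,0.001,0.125,0,0],[-0.003,0.001,0.125,0,0]]}}

```text
clock: 24.7
eef_pos: [0.4295, -0.1112, 0.0384]
tool_rot: [0.425, 0.905, -0.0, 0.001]
ft_force: [2.3, -1.4, 3.5]
finger_gap: 0.0301
gripper_force: 60.0
```

Request:
{"fn": "step_arm", "kwargs": {"series": [[0,0,0,0,50],[0,0,0,0,50],[0,0,0,0,50],[0,0,0,7,50],[0,0,0,14,50],[0,0,0,21,50],[0,0,0,28,50],[0,0,0,35,50],[0,0,0,42,50],[0,0,0,49,50]]}}

```text
clock: 25.53
eef_pos: [0.4288, -0.1108, 0.0374]
tool_rot: [0.764, 0.645, 0.0, 0.0]
ft_force: [-0.1, -0.6, 0.4]
finger_gap: 0.0428
gripper_force: 0.0
```

Request:
{"fn": "step_arm", "kwargs": {"series": [[0,0,0,7,50],[0,0,0,14,50],[0,0,0,21,50],[0,0,0,28,50],[0,0,0,35,50],[0,0,0,41,50],[0,0,0,41,0],[0,0,0,41,0],[0,0,0,41,0],[0,0,0,41,0]]}}

```text
clock: 26.37
eef_pos: [0.429, -0.1108, 0.0377]
tool_rot: [0.94, 0.341, 0.0, 0.0]
ft_force: [-0.8, 0.6, 5.9]
finger_gap: 0.0301
gripper_force: 59.9
```

```bash
python3 - <<'E'
from h import *
s=state();print(s['gripper_force'],np.round(s['q'],2))
print(go(s,(.4983,-.3675),.22))
E
```

```text
t 26.37 pos [ 0.429  -0.1108  0.0377] yaw x-axis 39.84 z [ 0.001 -0.    -1.   ] gap 0.030103559601888995 F [-0.8  0.6  5.9]
59.903809167444706 [-0.55 -0.32 -0.69  1.2   0.    1.9 ]
[-0.1112  0.2416 -0.1822]
```

Request:
{"fn": "step_arm", "kwargs": {"series": [[0,0,-0.04,0,0],[0,0,-0.08,0,0],[0,0,-0.12,0,0],[0,0,-0.16,0,0],[-0.06,0.13,-0.175,0,0],[-0.111,0.241,-0.175,0,0],[-0.111,0.241,-0.175,0,0],[-0.111,0.241,-0.175,0,0],[-0.111,0.241,-0.175,0,0],[-0.111,0.241,-0.175,0,0]]}}

```text
clock: 27.2
eef_pos: [0.4932, -0.3539, 0.2109]
tool_rot: [0.94, 0.341, -0.0, -0.0]
ft_force: [1.5, 0.6, -0.1]
finger_gap: 0.0304
gripper_force: 60.1
```

Request:
{"fn": "step_arm", "kwargs": {"series": [[0,0,0,0,0],[0,0,0,0,0],[0,0,0,0,0],[0,0,0,0,0]]}}

```text
clock: 27.53
eef_pos: [0.4931, -0.3509, 0.2117]
tool_rot: [0.94, 0.34, 0.0, -0.0]
ft_force: [-0.2, -0.5, -1.3]
finger_gap: 0.0303
gripper_force: 60.2
```

```bash
python3 - <<'E'
from h import *
s=state()
print(go(s,(.4983,-.3675),.1617))
E
```

```text
t 27.53 pos [ 0.4931 -0.3509  0.2117] yaw x-axis 39.78 z [ 0.  0. -1.] gap 0.030281115785928042 F [-0.2 -0.5 -1.3]
[-0.0066  0.0161  0.05  ]
```

Request:
{"fn": "step_arm", "kwargs": {"series": [[-0.0066,0.016,0,0,0],[-0.0066,0.016,0.02,0,0],[-0.0066,0.016,0.04,0,0],[-0.0066,0.016,0.047,0,0],[-0.0066,0.016,0.048,0,0],[-0.0066,0.016,0.048,0,0],[-0.0066,0.016,0.048,0,0],[-0.0066,0.016,0.048,0,0],[-0.0066,0.016,0.048,0,0]]}}

```text
clock: 28.28
eef_pos: [0.4987, -0.3687, 0.1648]
tool_rot: [0.941, 0.34, 0.0, 0.001]
ft_force: [-0.2, -0.5, -1.3]
finger_gap: 0.0306
gripper_force: 60.3
```

```bash
python3 - <<'E'
from h import *
s=state()
print(go(s,(.4982,-.3678),.1497))
E
```

```text
t 28.28 pos [ 0.4987 -0.3687  0.1648] yaw x-axis 39.7 z [ 0.001 -0.001 -1.   ] gap 0.030592987451420375 F [-0.2 -0.5 -1.3]
[ 0.0002 -0.001   0.0151]
```

Request:
{"fn": "step_arm", "kwargs": {"series": [[0,-0.0006,0.003,0,0],[0,-0.0006,0.005,0,0],[0,-0.0006,0.006,0,0],[0,-0.0006,0.007,0,0],[0,-0.0006,0.008,0,0],[0,-0.0006,0.009,0,0],[0,-0.0006,0.01,0,0],[0,-0.0006,0.011,0,0],[0,-0.0006,0.011,0,0]]}}

```text
clock: 29.03
eef_pos: [0.4978, -0.3678, 0.1523]
tool_rot: [0.941, 0.339, -0.0, -0.0]
ft_force: [-0.5, -0.7, -0.8]
finger_gap: 0.0302
gripper_force: 60.3
```

Request:
{"fn": "step_arm", "kwargs": {"series": [[0,0,0.001,0,0],[0,0,0.002,0,0],[0,0,0.003,0,0],[0,0,0.0035,0,0],[0,0,0.0035,0,0]]}}

```text
clock: 29.45
eef_pos: [0.4981, -0.3681, 0.1497]
tool_rot: [0.941, 0.339, 0.0, 0.0]
ft_force: [-1.6, 1.0, 4.8]
finger_gap: 0.03
gripper_force: 60.8
```

Request:
{"fn": "step_arm", "kwargs": {"series": [[0,0,0,0,50],[0,0,0,0,50],[0,0,0,0,50],[0,0,0,0,50],[0,0,-0.03,0,50],[0,0,-0.07,0,50],[0,0,-0.11,0,50],[0,0,-0.11,0,50],[0,0,-0.11,0,50]]}}

```text
clock: 30.2
eef_pos: [0.4989, -0.369, 0.2622]
tool_rot: [0.941, 0.339, 0.001, 0.002]
ft_force: [0.4, 0.0, -0.3]
finger_gap: 0.0427
gripper_force: 0.0
```

```bash
python3 - <<'E'
from h import *
s,p=look([('tier_small_hub',.129),('caddy_middle',.086),('auger_head',.1745)],'w9.png')
P={c:env.camera(c) for c in['scene','side']}
for n in ['tier_small_hub','tier_mid_hub','tier_large_hub','auger_head','caddy_middle']:
    l={c:env.mark_of(P[c],n) for c in P}
    for c in l: print(n,c,[(np.round(m['centre'],1),round(m['confidence'],2)) for m in l[c]])
    if n[:2] in('au','ca') and all(l.values()):
        z=.1745 if n[0]=='a' else .086
        print(tri([(P[c],l[c][0]['centre']) for c in P]),[np.round(onz(P[c],l[c][0]['centre'],z)[:2],4) for c in P])
print('expected small',[proj(P[c],(.498,-.3675,.129)) for c in P])
a=P['scene']['pixels'][120:290,190:370];cv2.imwrite('pics/s2.png',cv2.resize(a,None,fx=3.5,fy=3.5,interpolation=cv2.INTER_CUBIC))
E
```

```text
t 30.2 pos [ 0.4989 -0.369   0.2622] yaw x-axis 39.69 z [ 0.004 -0.004 -1.   ] gap 0.042698390440003384 F [ 0.4  0.  -0.3]
tier_small_hub [ 21.6 172. ] 0.93 [ 0.3845 -0.2098] tool shift [ 0.0136 -0.1955 -0.001 ]
tier_small_hub [251.4 186. ] 0.91 [ 0.4986 -0.3671] tool shift [ 0.001  -0.0016 -0.    ]
 trace [ 25.4 173.3] 0 54 147 201
 trace [200.2  11.4] 158 235 0 41
tier_small_hub scene [(array([280.4, 212.7]), 0.96), (array([173.2, 236.3]), 0.59)]
tier_small_hub side [(array([282.1, 207. ]), 0.68), (array([193.1, 228.5]), 0.67)]
tier_mid_hub scene [(array([215.3, 284.7]), 0.68)]
tier_mid_hub side [(array([217.2, 266.1]), 0.65), (array([284.5, 220. ]), 0.62)]
tier_large_hub scene [(array([282. , 228.7]), 0.62)]
tier_large_hub side [(array([283.1, 227.7]), 0.65)]
auger_head scene [(array([284.3, 237.6]), 0.4)]
auger_head side [(array([274.8, 158.1]), 0.42)]
[ 0.24948962 -0.603185    0.47680341] [array([ 0.4108, -0.4517]), array([ 0.6049, -0.1943])]
caddy_middle scene [(array([266.6, 172. ]), 0.83), (array([327.2, 204.1]), 0.59)]
caddy_middle side [(array([276.2, 181.5]), 0.7)]
[ 0.57396411 -0.24348871  0.1240531 ] [array([ 0.6043, -0.2175]), array([ 0.6086, -0.1993])]
expected small [array([281.51387706, 210.17796307]), array([283.07770615, 208.47371694])]
```

View pics/s2.png

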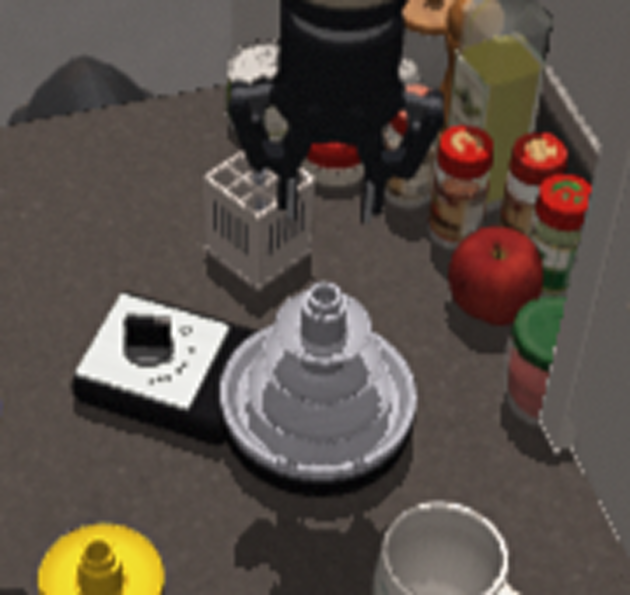

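The tower shows three concentric tiers (small on top at (325,300) in the crop) and the dial is still at one dot. The caddy has been knocked aside, from scene (272,171) to about (266,172), so I re-measure it with the wrist camera.

Request:
{"fn": "step_arm", "kwargs": {"series": [[0.144,-0.054,-0.02,0,50],[0.144,-0.054,-0.02,0,50],[0.144,-0.054,-0.02,0,50],[0.144,-0.054,-0.02,0,50],[0.144,-0.054,-0.02,0,50],[0.144,-0.054,-0.02,0,50],[0.144,-0.054,-0.02,0,50]]}}

```text
clock: 31.73
eef_pos: [0.5742, -0.2346, 0.2789]
tool_rot: [0.941, 0.34, -0.0, 0.0]
ft_force: [0.4, -0.1, 0.3]
finger_gap: 0.0423
gripper_force: 0.0
```

```bash
python3 - <<'E'
from h import *
s,p=look([('caddy_middle',.086),('auger_head',.1745)],'w10.png')
cv2.imwrite('pics/w10.png',cv2.resize(p['pixels'],(800,600),interpolation=cv2.INTER_CUBIC))
E
```

```text
t 31.73 pos [ 0.5742 -0.2346  0.2789] yaw x-axis 39.71 z [-0. -0. -1.] gap 0.04225828438614922 F [ 0.4 -0.1  0.3]
caddy_middle [248.3 131.2] 0.92 [ 0.6026 -0.2034] tool shift [ 0.0418 -0.0058 -0.    ]
 trace [253.  122.7] 206 295 88 177
auger_head [245.  142.2] 0.83 [ 0.6011 -0.2038] tool shift [ 0.0404 -0.0065 -0.    ]
 trace [246.1 142.9] 230 260 124 157
```

View pics/w10.png

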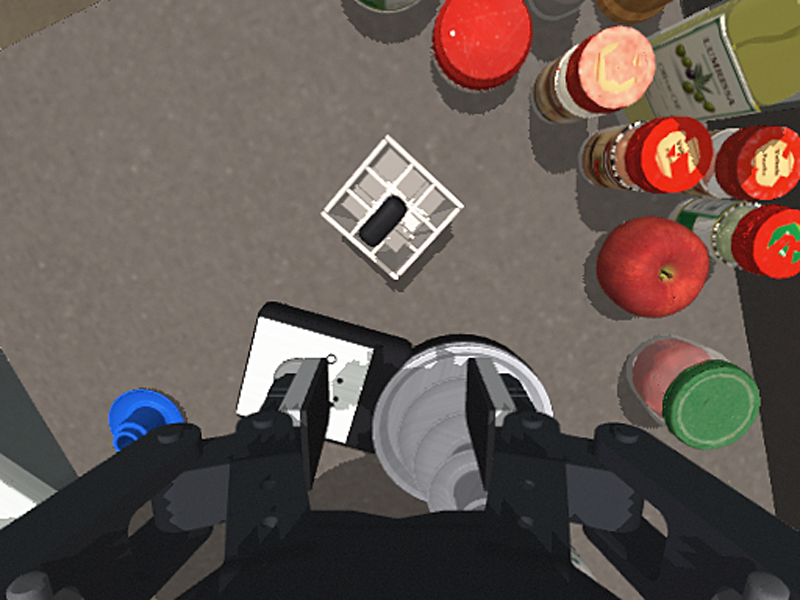

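```bash
python3 - <<'E'
from h import *
s=state();p=env.camera('wrist')
m=env.trace(p,'auger_head')[0]
g=p['pixels'].max(2);r=cv2.dilate(m['region'].astype(np.uint8),np.ones((5,5)))
d=((g<60)&(r>0)).astype(np.uint8)
for nm,mask in (('trace',m['region']),('dark',d)):
    ys,xs=np.nonzero(mask)
    pts=np.array([onz(p,(x,y),.185)[:2] for x,y in zip(xs,ys)])
    (c,sz,a)=cv2.minAreaRect((pts*1e4).astype(np.float32))
    w=np.linalg.eigh(np.cov(pts.T))[1][:,1]
    print(nm,len(pts),np.array(c)/1e4,np.array(sz)/10,a,'pca yaw',np.degrees(np.arctan2(w[1],w[0])))
# caddy top square
x=[onz(p,(u*.64,v*.64),.088)[:2] for u,v in [(388,136),(463,206),(397,278),(322,213)]]
print(np.mean(x,0),[np.degrees(np.arctan2(*(x[(i+1)%4]-x[i])[::-1])) for i in range(4)])
print(go(s,(.601,-.204),.19))
E
```

```text
t 31.98 pos [ 0.5738 -0.2354  0.2788] yaw x-axis 39.6 z [-0.  0. -1.] gap 0.04258143086679748 F [-0.4  0.4 -0.6]
trace 581 [ 0.60309141 -0.20273657] [11.42502518 24.51480103] 84.43453979492188 pca yaw 177.49672693404247
dark 507 [ 0.60238022 -0.20286844] [10.41301956 24.16904297] 87.41732025146484 pca yaw 177.23749922845644
[ 0.60207188 -0.20804851] [np.float64(-92.28351827304162), np.float64(177.74593006405385), np.float64(87.98526641473218), np.float64(-2.4705127944947236)]
[ 0.041  -0.0068  0.0888]
```

Auger head: centre about (0.602, −0.2035), long axis about 177°. I centre it by its ends first (yaw 87), then grip the flats (yaw 177).

Request:
{"fn": "step_arm", "kwargs": {"series": [[0.021,-0.0033,0,-7,50],[0.042,-0.0066,0,-14,50],[0.042,-0.0066,0,-21,50],[0.042,-0.0066,0,-28,50],[0.042,-0.0066,0,-35,50],[0.042,-0.0066,0,-42,50],[0.042,-0.0066,0,-47.8,50],[0.042,-0.0066,0.02,-47.8,50],[0.042,-0.0066,0.02,-47.8,50],[0.042,-0.0066,0.02,-47.8,50]]}}

```text
clock: 32.92
eef_pos: [0.6016, -0.2024, 0.2581]
tool_rot: [0.723, 0.691, -0.0, -0.001]
ft_force: [0.4, -0.9, 0.6]
finger_gap: 0.0428
gripper_force: 0.0
```

```bash
python3 - <<'E'
from h import *
s,p=look([('auger_head',.1745)])
m=env.trace(p,'auger_head')[0]
ys,xs=np.nonzero(m['region'])
pts=np.array([onz(p,(x,y),.185)[:2] for x,y in zip(xs,ys)])
(c,sz,a)=cv2.minAreaRect((pts*1e4).astype(np.float32))
w=np.linalg.eigh(np.cov(pts.T))[1][:,1]
print(np.array(c)/1e4,np.array(sz)/10,a,'pca yaw',np.degrees(np.arctan2(w[1],w[0])))
im=p['pixels'].copy()
cv2.imwrite('pics/w11.png',im)
E
```

```text
t 32.92 pos [ 0.6016 -0.2024  0.2581] yaw x-axis 87.42 z [-0.002  0.001 -1.   ] gap 0.042767922879773365 F [ 0.4 -0.9  0.6]
auger_head [254.9 204.8] 0.7 [ 0.6012 -0.2018] tool shift [ 0.0006 -0.0005  0.    ]
 trace [254. 200.] 238 274 164 219
[ 0.60223018 -0.19004524] [36.35585327 23.42307739] 88.34232330322266 pca yaw 85.6820869587133
```

View pics/w11.png

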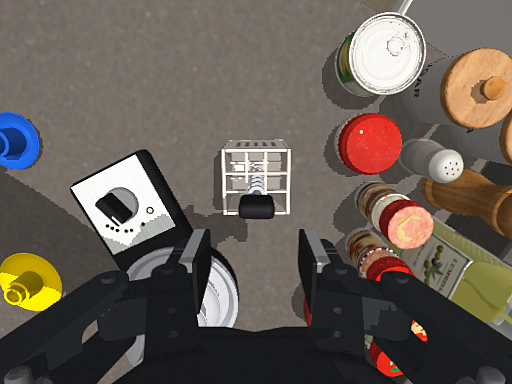

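The head at (256,207) sits midway between the fingers and square to them. I descend and grip by the ends.

Request:
{"fn": "step_arm", "kwargs": {"series": [[0,0,0.03,0,50],[0,0,0.06,0,50],[0,0,0.075,0,50],[0,0,0.083,0,50],[0,0,0.083,0,50],[0,0,0.083,0,20],[0,0,0.083,0,20],[0,0,0.083,0,20],[0,0,0.083,0,20],[0,0,0.083,0,20]]}}

```text
clock: 33.95
eef_pos: [0.6032, -0.203, 0.178]
tool_rot: [0.722, 0.691, 0.0, 0.001]
ft_force: [-1.4, -0.2, 7.2]
finger_gap: 0.023
gripper_force: 59.5
```

```bash
python3 - <<'E'
from h import *
s=state();print(s['gripper_force'],np.round(s['q'],2))
E
```

```text
t 33.95 pos [ 0.6032 -0.203   0.178 ] yaw x-axis 87.48 z [ 0.003 -0.001 -1.   ] gap 0.023031732111170652 F [-1.4 -0.2  7.2]
59.48006451129913 [-0.53  0.21  0.08  1.43  0.    1.08]
```

Request:
{"fn": "step_arm", "kwargs": {"series": [[0,0,0,0,50],[0,0,0,0,50],[0,0,0,0,50],[0,0,0,-7,50],[0,0,0,-14,50],[0,0,0,-21,50],[0,0,0,-28,50],[0,0,0,-35,50],[0,0,0,-42,50],[0,0,0,-49,50]]}}

```text
clock: 34.78
eef_pos: [0.6022, -0.2025, 0.1758]
tool_rot: [0.368, 0.93, 0.0, -0.0]
ft_force: [-0.8, -0.2, -0.8]
finger_gap: 0.0425
gripper_force: 0.0
```

Request:
{"fn": "step_arm", "kwargs": {"series": [[0,0,0,-7,50],[0,0,0,-14,50],[0,0,0,-21,50],[0,0,0,-28,50],[0,0,0,-35,50],[0,0,0,-41,50],[0,0,0,-41,0],[0,0,0,-41,0],[0,0,0,-41,0],[0,0,0,-41,0]]}}

```text
clock: 35.62
eef_pos: [0.6024, -0.2031, 0.1762]
tool_rot: [0.023, 1.0, -0.001, 0.0]
ft_force: [-0.3, -2.8, 0.3]
finger_gap: 0.0102
gripper_force: 58.6
```

Request:
{"fn": "step_arm", "kwargs": {"series": [[0,0,0,0,0],[0,0,0,0,0],[0,0,0,0,0]]}}

```text
clock: 35.87
eef_pos: [0.6024, -0.203, 0.1763]
tool_rot: [0.022, 1.0, -0.0, 0.0]
ft_force: [0.2, -3.1, 1.0]
finger_gap: 0.0103
gripper_force: 58.7
```

```bash
python3 - <<'E'
from h import *
s=state();print(s['gripper_force'],np.round(s['q'],2))
E
```

```text
t 35.87 pos [ 0.6024 -0.203   0.1763] yaw x-axis 177.43 z [ 0.    -0.001 -1.   ] gap 0.010313568664623846 F [ 0.2 -3.1  1. ]
58.72426092624664 [-0.53  0.21  0.07  1.43 -0.   -0.49]
```

Request:
{"fn": "step_arm", "kwargs": {"series": [[0,0,-0.015,0,0],[0,0,-0.03,0,0],[0,0,-0.05,0,0],[0,0,-0.075,0,0],[0,0,-0.1,0,0],[0,0,-0.125,0,0],[0,0,-0.15,0,0],[0,0,-0.175,0,0],[0,0,-0.185,0,0],[0,0,-0.185,0,0]]}}

```text
clock: 36.7
eef_pos: [0.603, -0.2023, 0.3639]
tool_rot: [0.022, 1.0, -0.0, 0.002]
ft_force: [-0.1, -0.2, -1.8]
finger_gap: 0.0099
gripper_force: 58.8
```

Request:
{"fn": "step_arm", "kwargs": {"series": [[0.02,-0.034,0,6.5,0],[0.03,-0.05,0,13,0],[0.04,-0.07,0,19.5,0],[0.05,-0.09,0,26,0],[0.06,-0.11,0,32.5,0],[0.07,-0.13,0,39,0],[0.08,-0.145,0,45.5,0],[0.09,-0.16,0,52,0],[0.097,-0.169,0,58.5,0],[0.097,-0.169,0,65,0]]}}

```text
clock: 37.53
eef_pos: [0.4966, -0.3684, 0.359]
tool_rot: [0.559, 0.829, 0.0, -0.001]
ft_force: [-0.1, 0.1, -0.1]
finger_gap: 0.0102
gripper_force: 58.8
```

Request:
{"fn": "step_arm", "kwargs": {"series": [[0,0,0,0,0],[0,0,0,0,0],[0,0,0,0,0],[0,0,0,0,0]]}}

```text
clock: 37.87
eef_pos: [0.4983, -0.3666, 0.3606]
tool_rot: [0.554, 0.832, 0.0, -0.0]
ft_force: [0.0, 0.4, -1.5]
finger_gap: 0.0102
gripper_force: 58.8
```

```bash
python3 - <<'E'
from h import *
s=state();print(s['gripper_force'],go(s,(.4982,-.3678),.345))
p=env.camera('wrist');P=env.camera('side');Q=env.camera('scene')
tcp=s['eef_pos'];tip=np.array(tcp)-[0,0,.1728]
for nm,c in (('wrist',p),('side',P),('scene',Q)): print(nm,'tip exp',proj(c,tip),'head',proj(c,np.array(tcp)),'bore',proj(c,(.498,-.3677,.155)))
a=[cv2.resize(x['pixels'][y:y+130,u:u+130],(390,390),interpolation=cv2.INTER_CUBIC) for x,u,y in ((P,220,90),(Q,215,90))]
cv2.imwrite('pics/a1.png',np.hstack(a))
E
```

```text
t 37.87 pos [ 0.4983 -0.3666  0.3606] yaw x-axis 112.67 z [-0.     0.001 -1.   ] gap 0.01023144212509415 F [ 0.   0.4 -1.5]
58.84203314781189 [-0.0011 -0.0006  0.0156]
wrist tip exp [255.20194902 177.95109246] head [256.86856403 265.65495949] bore [254.38321087 172.13201641]
side tip exp [283.55707369 191.07602352] head [285.61133013 132.75791824] bore [283.39067992 201.04888325]
scene tip exp [282.29708647 193.99782649] head [285.66894016 139.30573401] bore [282.00285246 203.32860698]
```

View pics/a1.png

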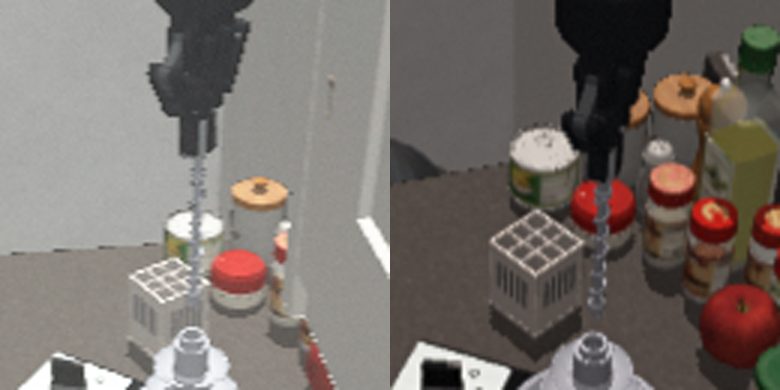

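The auger hangs upright above the tower: its tip is at (192,300) in the left crop, directly over the bore at (192,335). I lower it gently and watch the force.

Request:
{"fn": "step_arm", "kwargs": {"series": [[-0.001,-0.0005,0.01,0,0],[-0.001,-0.0005,0.02,0,0],[-0.001,-0.0005,0.028,0,0],[-0.001,-0.0005,0.032,0,0],[-0.001,-0.0005,0.036,0,0],[-0.001,-0.0005,0.04,0,0],[-0.001,-0.0005,0.042,0,0],[-0.001,-0.0005,0.042,0,0]]}}

```text
clock: 38.68
eef_pos: [0.4979, -0.3681, 0.3187]
tool_rot: [0.556, 0.831, 0.0, -0.0]
ft_force: [-0.1, -0.4, -0.7]
finger_gap: 0.01
gripper_force: 59.0
```

Request:
{"fn": "step_arm", "kwargs": {"series": [[0,0,0.004,0,0],[0,0,0.008,0,0],[0,0,0.012,0,0],[0,0,0.016,0,0],[0,0,0.02,0,0],[0,0,0.024,0,0],[0,0,0.028,0,0],[0,0,0.028,0,0]]}}

```text
clock: 39.35
eef_pos: [0.4977, -0.3679, 0.2897]
tool_rot: [0.556, 0.831, 0.0, -0.001]
ft_force: [0.1, 0.6, -1.5]
finger_gap: 0.0101
gripper_force: 58.9
```

Request:
{"fn": "step_arm", "kwargs": {"series": [[0,0,0.005,0,0],[0,0,0.01,0,0],[0,0,0.015,0,0],[0,0,0.02,0,0],[0,0,0.024,0,0],[0,0,0.028,0,0],[0,0,0.032,0,0],[0,0,0.036,0,0],[0,0,0.04,0,0],[0,0,0.04,0,0]]}}

```text
clock: 40.18
eef_pos: [0.4977, -0.368, 0.25]
tool_rot: [0.556, 0.831, 0.0, -0.001]
ft_force: [0.6, -0.1, -2.6]
finger_gap: 0.0098
gripper_force: 58.9
```

Request:
{"fn": "step_arm", "kwargs": {"series": [[0,0,0.005,0,0],[0,0,0.01,0,0],[0,0,0.015,0,0],[0,0,0.02,0,0],[0,0,0.024,0,0],[0,0,0.028,0,0],[0,0,0.032,0,0],[0,0,0.036,0,0],[0,0,0.041,0,0],[0,0,0.045,0,0]]}}

```text
clock: 41.02
eef_pos: [0.4986, -0.3691, 0.2085]
tool_rot: [0.556, 0.831, -0.001, 0.002]
ft_force: [0.3, 3.0, 2.3]
finger_gap: 0.0102
gripper_force: 59.9
```

Request:
{"fn": "step_arm", "kwargs": {"series": [[0,0,0.003,0,0],[0,0,0.005,0,0],[0,0,0.007,0,0],[0,0,0.009,0,0],[0,0,0.011,0,0],[0,0,0.013,0,0],[0,0,0.013,0,0]]}}

```text
clock: 41.6
eef_pos: [0.4979, -0.368, 0.1924]
tool_rot: [0.556, 0.831, 0.0, -0.0]
ft_force: [2.3, 1.9, -1.5]
finger_gap: 0.0105
gripper_force: 59.2
```

Request:
{"fn": "step_arm", "kwargs": {"series": [[0,0,0.002,0,0],[0,0,0.004,0,0],[0,0,0.006,0,0],[0,0,0.007,0,0],[0,0,0.008,0,0],[0,0,0.009,0,0],[0,0,0.009,0,0]]}}

```text
clock: 42.18
eef_pos: [0.4981, -0.3682, 0.1844]
tool_rot: [0.556, 0.831, 0.0, 0.0]
ft_force: [2.2, 4.0, 3.3]
finger_gap: 0.0101
gripper_force: 60.1
```

The foot is home: z = 0.1844 against the expected 0.1848, with contact force. I release, retreat and check.

Request:
{"fn": "step_arm", "kwargs": {"series": [[0,0,0,0,40],[0,0,0,0,40],[0,0,0,0,40],[0,0,0,0,40],[0,0,-0.03,0,40],[0,0,-0.07,0,40],[0,0,-0.11,0,40],[0,0,-0.11,0,40],[0,0,-0.11,0,40]]}}

```text
clock: 42.93
eef_pos: [0.4986, -0.3694, 0.2972]
tool_rot: [0.556, 0.831, -0.001, 0.003]
ft_force: [0.9, 0.4, -1.1]
finger_gap: 0.0342
gripper_force: 0.0
```

```bash
python3 - <<'E'
from h import *
s=state()
print('via dial',go(s,(.4446,-.2372),.2))
for c in ('wrist','side','scene'):
    p=env.camera(c)
    print(c,[(np.round(m['centre'],1),round(m['confidence'],2)) for m in env.mark_of(p,'auger_head')],'expected home',proj(p,(.498,-.368,.183)))
E
```

```text
t 42.93 pos [ 0.4986 -0.3694  0.2972] yaw x-axis 112.47 z [ 0.003 -0.004 -1.   ] gap 0.03420770231900107 F [ 0.9  0.4 -1.1]
via dial [0.1433 0.0005 0.0965]
wrist [(array([253.3, 190.4]), 0.72)] expected home [255.29780843 191.4962534 ]
side [(array([283.6, 192.1]), 0.55)] expected home [283.75831019 192.80684556]
scene [(array([235.4, 210. ]), 0.59), (array([281.1, 198.3]), 0.43)] expected home [282.5739266  195.71116417]
```

Request:
{"fn": "step_arm", "kwargs": {"series": [[0.04,0,0,-5,40],[0.08,0,0,-10,40],[0.12,0,0,-17.2,40],[0.143,0,0,-17.2,40],[0.143,0,0.04,-17.2,40],[0.143,0,0.08,-17.2,40],[0.143,0,0.1,-17.2,40],[0.143,0,0.1,-17.2,40],[0.143,0,0.1,-17.2,40]]}}

```text
clock: 43.98
eef_pos: [0.4425, -0.2354, 0.1932]
tool_rot: [0.425, 0.905, 0.0, -0.001]
ft_force: [-0.6, -0.4, 0.9]
finger_gap: 0.034
gripper_force: 0.0
```

```bash
python3 - <<'E'
from h import *
s,p=look([('dial_grip',.057)])
print(go(s,(.4446,-.2372),.063))
E
```

```text
t 43.98 pos [ 0.4425 -0.2354  0.1932] yaw x-axis 129.68 z [-0.002  0.002 -1.   ] gap 0.03400876203844648 F [-0.6 -0.4  0.9]
dial_grip [256.9 191.4] 0.81 [ 0.4454 -0.237 ] tool shift [-0.003   0.0012 -0.    ]
 trace [406.1 257.1] 344 476 207 306
[-0.003   0.0005  0.1302]
```

Request:
{"fn": "step_arm", "kwargs": {"series": [[-0.003,0.0005,0.04,0,40],[-0.003,0.0005,0.08,0,40],[-0.003,0.0005,0.11,0,40],[-0.003,0.0005,0.131,0,40],[-0.003,0.0005,0.131,0,40],[-0.003,0.0005,0.131,0,0],[-0.003,0.0005,0.131,0,0],[-0.003,0.0005,0.131,0,0],[-0.003,0.0005,0.131,0,0],[-0.003,0.0005,0.131,0,0]]}}

```text
clock: 44.97
eef_pos: [0.4464, -0.239, 0.0648]
tool_rot: [0.425, 0.905, -0.0, 0.001]
ft_force: [-1.8, -0.5, 6.5]
finger_gap: 0.0107
gripper_force: 61.2
```

Request:
{"fn": "step_arm", "kwargs": {"series": [[0,0,0,6,0],[0,0,0,12,0],[0,0,0,18,0],[0,0,0,24,0],[0,0,0,30,0],[0,0,0,34.5,0],[0,0,0,34.5,0],[0,0,0,34.5,0]]}}

```text
clock: 45.63
eef_pos: [0.4452, -0.2394, 0.0647]
tool_rot: [0.675, 0.738, -0.001, 0.001]
ft_force: [-8.0, -2.6, 9.7]
finger_gap: 0.011
gripper_force: 61.8
```

Request:
{"fn": "step_arm", "kwargs": {"series": [[0,0,0,0,40],[0,0,0,0,40],[0,0,0,0,40],[0,0,0,0,40],[0,0,-0.04,0,40],[0,0,-0.08,0,40],[0,0,-0.12,0,40],[0,0,-0.16,0,40],[0,0,-0.16,0,40],[0,0,-0.16,0,40]]}}

```text
clock: 46.47
eef_pos: [0.4467, -0.239, 0.2259]
tool_rot: [0.674, 0.738, 0.0, 0.002]
ft_force: [0.2, 0.2, -0.6]
finger_gap: 0.0339
gripper_force: 0.0
```

```bash
python3 - <<'E'
from h import *
s,p=look([('dial_grip',.057),('auger_head',.183)])
# bar direction: dark elongated blob near dial centre
uv=proj(p,(.4446,-.2372,.063)).astype(int)
g=p['pixels'].max(2);x0,y0=uv-30;c=g[y0:y0+60,x0:x0+60]
n,l,st,ce=cv2.connectedComponentsWithStats((c<55).astype(np.uint8))
i=l[25:36,25:36];i=np.bincount(i[i>0]).argmax();ys,xs=np.nonzero(l==i)
P=np.array([onz(p,(x+x0,y+y0),.063)[:2] for x,y in zip(xs,ys)]);w=np.linalg.eigh(np.cov(P.T))
print('bar yaw',np.degrees(np.arctan2(w[1][1,1],w[1][0,1])),len(P),np.sqrt(w[0])*np.sqrt(12),'expected -84.7/95.3')
for cn in ('side','scene'):
    q=env.camera(cn);print(cn,[(np.round(m['centre'],1),round(m['confidence'],2)) for m in env.mark_of(q,'auger_head')],proj(q,(.498,-.368,.183)),[(np.round(m['centre'],1),round(m['confidence'],2)) for m in env.mark_of(q,'tier_small_hub')],proj(q,(.498,-.368,.129)))
E
```

```text
t 46.47 pos [ 0.4467 -0.239   0.2259] yaw x-axis 95.19 z [ 0.004 -0.003 -1.   ] gap 0.033933590154257655 F [ 0.2  0.2 -0.6]
dial_grip [253.3 179.1] 0.77 [ 0.4457 -0.2403] tool shift [-0.0012 -0.0011  0.    ]
 trace [251.8 173.9] 232 272 152 197
 trace [252.5 172.8] 233 272 152 198
bar yaw 95.02531389034425 435 [0.01142076 0.03656862] expected -84.7/95.3
side [(array([283.4, 190.7]), 0.57)] [283.75831019 192.80684556] [(array([282.2, 208.8]), 0.76), (array([277.9, 231.4]), 0.71), (array([194.1, 226.3]), 0.5)] [283.19175265 208.56169888]
scene [(array([282.8, 196.4]), 0.68)] [282.5739266  195.71116417] [(array([282.4, 213.1]), 0.7), (array([175. , 233.1]), 0.66)] [281.66227281 210.28296356]
```

The dial bar is at 95°, which is two dots, and the auger and tower are in place. The gripper is clear, so I hand in.

```bash
python3 -c "
from h import *
state();print(env.sign_off())"
```

```text
t 47.02 pos [ 0.4455 -0.238   0.2227] yaw x-axis 95.18 z [-0.  0. -1.] gap 0.03435383004449614 F [-0.8 -0.4 -0.7]
the job is handed in; nothing more can be done
None
```

I handed the job in at about 47 s: three tiers stacked, the auger home in the drive slot and the dial at two dots, all checked by force and camera; no verdict came back, and I viewed 15 pictures, one over the limit of 14.

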